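# Nest the stock bins in the storage box and ease its sprung lid shut

### The job

Tidy the empty bins away: set the larger open bin upright in the lidded storage box first, then set the small two-compartment bin upright inside the larger one, both fully down and put in place rather than dropped. Then close the box's sprung lid fully, letting it down slowly under control so that it does not snap shut, and leave the other things on the table as they are.

Things in the scene. Friction and masses are not known exactly. Their poses are not given: they have to be found in the camera images.
- crate: Storage box, fixed: grey plastic, 150 (its x) by 176 (its y) by 80 mm high, walls and floor 8 mm, inside 134 by 160 mm. Origin: centre of its underside; z up. Its lid is hinged on the top of its +x wall; the lid's handle comes down on its -x side. It stands turned about a quarter turn: its +x points roughly to world -y (right), its y along world +x.
- lid (a joint): Angle of the box's lid, rad: 0 shut flat on the rim, 1.57 upright, 2.2 fully open, leaning back outside the box, where it starts and stays. Brought forward past about 1.8, its spring (0.03 N m/rad) and weight (0.25 kg) pull it shut and it snaps if let go. 3 N at the handle moves it. It turns about the box's y. The lid is a 150 by 176 by 6 mm plate.
- lid_handle (a point): Middle of the lid handle's grip bar: round steel, 10 mm thick, 72 mm long, parallel to the box's y, on two side arms 42 mm out from the lid's free edge in the lid's plane, leaving an open loop 37 mm deep and 62 mm wide. It is 192 mm from the hinge line. The bar can turn between gripping fingers as the lid swings.
- lid_hinge (a point): Middle of the lid's hinge line, 80 mm above the table at the outer face of the box's +x wall (75 mm from the box's middle). The line runs along the box's y. From here the shut lid's handle lies 192 mm towards the box's -x and 3 mm up.
- large_bin: Larger loose bin: open white plastic box, no compartments, 136 (its x) by 94 (its y) by 60 mm high, walls and floor 8 mm, inside 120 by 78 mm, 0.2 kg. Origin: centre of its underside; z up. Lift it by pinching a long wall at the rim. Fits the storage box with its long side along the box's y, 12 mm to spare at each end and 20 mm each side.
- small_bin: Small loose bin: open white plastic box 108 (its x) by 66 (its y) by 45 mm high, walls and floor 8 mm, with an 8 mm full-height dividing wall at its x = 0 along its y: two compartments of 42 by 50 mm; 0.13 kg. Origin: centre of its underside; z up. Lift it by the dividing wall. Fits the larger bin, long sides parallel, 6 mm to spare all round.
- tape_roll: Bystander: an empty paper tape core standing on its end, 96 mm outside diameter, 48 mm high. Origin: centre of its underside.
- cleaner_jar: Bystander: a closed jar, 60 mm diameter, 100 mm high. Origin: centre of its underside.
- carton: Bystander: a closed cardboard carton 90 by 130 by 60 mm high. Origin: centre of its underside.
Mind the look-alikes: they are no part of the job. What is shaped like the small_bin but pink is not meant.

How it is judged:
By the outcome, as a careful person would: the job done as asked, in the order asked, and still so for the second after the job is handed in, with the robot touching nothing.
It also fails if it takes over 69 s, if anything falls off the work surface, if the arm or the gripper's body presses on something with over 40 N, if the wrist force passes 120 N, or if a joint passes its speed limit or range.

### The arm

A 6-joint arm with a two-finger parallel gripper is mounted at the origin on the work surface. World frame = base frame: x ahead of the robot, y to its left, z up, the work surface at z = 0. Lengths are in m, angles in rad, forces in N, time in s.
With the tool pointing down it reaches from about 0.225 to 0.875 m from the base axis. Payload 3.4 kg.
Tool frame: the origin (TCP) lies at the very end of the fingers, on their centre line; the grasp point (between the pads) lies 19 mm behind it; x points along the fingers, y is the direction in which the jaws open and shut, and the axes are right-handed (so a half turn about x gives the same grasp; the last joint's range is limited). The gripper opens to 85 mm and grips with 20 to 120 N. Pads are 22 mm wide; open, the fingers measure 114 mm over their backs; the gripper's body (76 mm by 85 mm) begins 54 mm behind the grasp point. The pads swing forward as they close: fully open they stand 13 mm farther back than shut.
Start: joints at [-1.259, 0.276, 1.505, -0, 1.361, -0.121], TCP at [0.241, -0.522, 0.231] pointing down, gripper open.
Joint ranges: [-2.89, 2.89], [-0.75, 2.08], [0.22, 2.7], [-1.18, 4.32], [0.11, 2.71], [-2.7, 2.7]. Speed limits (rad/s): [2.57, 2.57, 3.14, 3.14, 3.14, 3.14].

### API

Orientations are given as a unit quaternion [w, x, y, z].
In Python, from rig import manip gives the robot as it stands. The module is installed in compiled form; this text tells all that it offers.
- The arm moves only by the tool play_rows, never from a script. Its argument "plan" is a list that holds one entry, the list of rows, each a list of 5 numbers: the closure, from 0 (fully open) to 1 (shut), then the shift along the tool's x, y, z in m, then the turn about the tool's x in degrees. A call has 1 to 12 rows; each row is the pose to reach, as a shift and turn from the pose measured when the call began, along the tool's axes at that moment; what a row does not reach only later rows make up. A row lasts 1/10 s, in which the tool goes at most 50 mm and 8.59 degrees, less where a joint would pass 70% of its speed; a pose out of reach is approached as far as the arm can. A call with a gripper value outside its range is refused whole. The fingers move at their own pace and stop on an object; "grip_force" is the grip in N (left out, the last holds). Time passes only in rows, so rows that repeat a pose let the fingers close. It gives the time, the measured TCP pose, the force and the opening at its end, in the units of the state.
- manip.get_state(): the state, without advancing time (a new reading comes with each control period).
- manip.get_image(name): name is "scene" or "top" or "wrist"; returns (picture, depth): 420x560x3 uint8, red, green, blue; 420x560 float32, m along the optical axis (not along the pixel's ray), 0 where there is no reading.
- manip.camera_params(name): a dict with "intrinsics" (3x3 intrinsics, pixels), "dist_coeffs" ([k1, k2, p1, p2, k3] as OpenCV has them; the pictures are not rectified), "R" (3x3) and "t" (3): a world point X has camera coordinates R X + t; the wrist camera has in their place "mount" (4x4, takes a point from camera to tool coordinates, whose origin is the TCP and whose axes are the tool frame's). Camera axes: x right, y down, z forward; pixel columns grow to the right and rows downward; lengths in m; the calibration is good to about 2 mm. A picture is of the moment at which its call begins: read the wrist's pose just before it. camera_params takes no time and is no camera call.
- manip.sign_off(): hands the job in, once; it reports no verdict.
The state is a dict: "clock": time; "qpos": joint angles; "qd": joint speeds; "effort": joint torques, N m; "position": TCP position; "ee_rot": TCP orientation; "contact_force": force on the tool from outside, world axes, zero at the start; "moment": the same for the moment, N m; "width": finger opening in m.
Only numpy, scipy, OpenCV 4.12 (cv2) and the standard library are available. Lean on these libraries where they do the work, as an engineer would, in place of code of your own. Each camera call takes 0.05 s, during which the arm holds its last target.

## Working session

There is one attempt and no reset: what is moved stays moved. The work goes in short steps, Python scripts to look and compute and a tool call to move; the robot and the scene stay as the last step left them, time stands still between calls to the robot, and variables do not carry over. Pictures are saved under pics/ and viewed, and the job is handed in when it is done.

Besides the shell and the picture viewer there is one more tool, called after ">>>" by a JSON object that holds its "name" and its "arguments", one argument or row to a line. play_rows: Moves the arm, as the interface text tells. Its arguments: {"type":"object","properties":{"plan":{"type":"array","items":{"type":"array","items":{"type":"array","items":{"type":"number"}}}},"grip_force":{"type":"number"}},"required":["plan"]}

```bash
mkdir -p pics; cat > h.py <<'E'
import numpy as np, cv2
from rig import manip
def save(n,im): cv2.imwrite('pics/'+n+'.png',im[:,:,::-1])
E
python3 - <<'E'
from h import *
s=manip.get_state(); print(s)
for c in ['scene','top','wrist']:
    im,d=manip.get_image(c); save(c+'0',im); np.savez('/tmp/%s0.npz'%c,im=im,d=d)
    print(c,manip.camera_params(c))
E
```

```text
{'clock': 0.0, 'qpos': array([-1.25898938e+00,  2.76612396e-01,  1.50612652e+00,  5.38838110e-06,
        1.36067972e+00, -1.21007118e-01]), 'qd': array([-0.00084863, -0.00114046,  0.00067852, -0.00056434,  0.00045736,
       -0.00081503]), 'effort': array([ 5.08799094e-04, -4.16771007e+01, -2.45803213e+01, -1.33925200e-04,
        1.08699489e-02,  3.18207924e-06]), 'position': array([ 0.24100418, -0.52148698,  0.23043241]), 'ee_rot': array([-0.151188  , -0.69055384, -0.15247365,  0.69067312]), 'contact_force': array([-0.12283967,  0.24588013, -0.62441563]), 'moment': array([-0.04372243,  0.01255553,  0.01427815]), 'width': 0.08506512813300839}
scene {'intrinsics': array([[463.63824296,   0.        , 277.85754953],
       [  0.        , 463.63824296, 208.80504858],
       [  0.        ,   0.        ,   1.        ]]), 'dist_coeffs': array([-0.0329191,  0.       ,  0.       ,  0.       ,  0.       ]), 'R': array([[-0.78653329,  0.61751015,  0.00682661],
       [ 0.33709124,  0.43856869, -0.83308283],
       [-0.51743104, -0.65294618, -0.55310614]]), 't': array([ 0.43203061, -0.0934096 
[... 399 characters left out ...]
3, -0.00490918, -0.99940217]]), 't': array([-0.03117074,  0.52088974,  0.95454022])}
wrist {'intrinsics': array([[370.31065877,   0.        , 280.42222471],
       [  0.        , 370.31065877, 210.11259019],
       [  0.        ,   0.        ,   1.        ]]), 'dist_coeffs': array([-0.07810263,  0.        ,  0.        ,  0.        ,  0.        ]), 'mount': array([[ 9.19105626e-04, -3.23209762e-01,  9.46326902e-01,
        -1.42809937e-01],
       [ 9.99999151e-01, -5.77313481e-04, -1.16841040e-03,
        -8.74853545e-04],
       [ 9.23968927e-04,  9.46327172e-01,  3.23208957e-01,
        -8.31072519e-02],
       [ 0.00000000e+00,  0.00000000e+00,  0.00000000e+00,
         1.00000000e+00]])}
```

View pics/scene0.png

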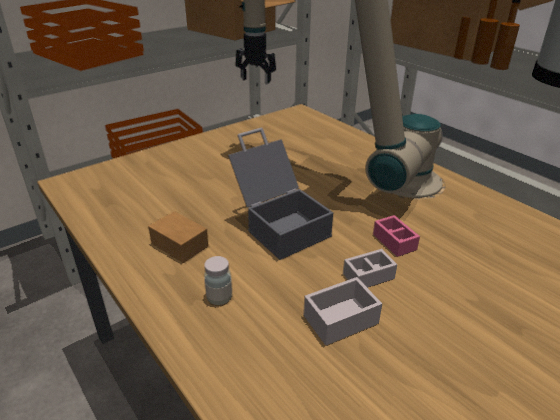

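View pics/top0.png

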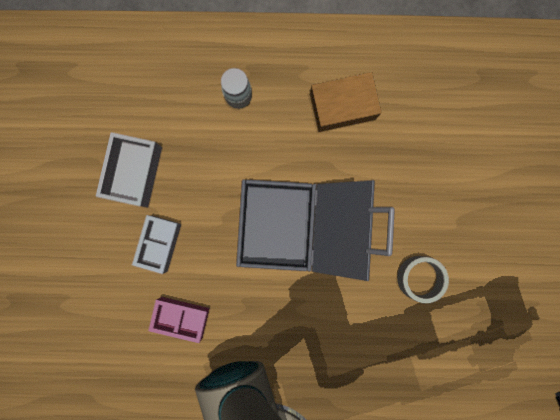

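View pics/wrist0.png

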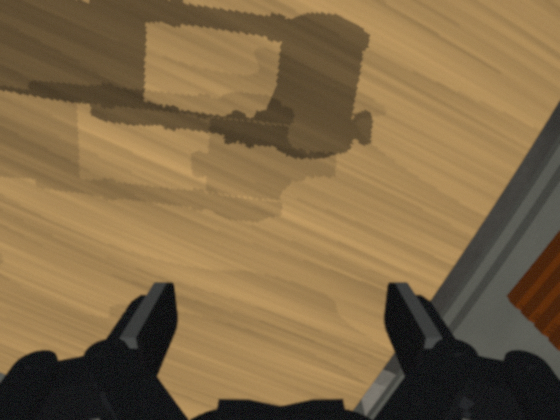

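```bash
cat >> h.py <<'E'
def cloud(c,d):
    p=manip.camera_params(c); K=p['intrinsics'];h,w=d.shape
    uv=np.stack(np.meshgrid(np.arange(w),np.arange(h)),-1).reshape(-1,1,2).astype(np.float64)
    n=cv2.undistortPoints(uv,K,p['dist_coeffs']).reshape(h,w,2)
    P=np.dstack([n,np.ones((h,w))])*d[...,None]
    if c=='wrist':
        raise SystemExit
    return (P-p['t'])@p['R']
def rays(c,uv,z):
    p=manip.camera_params(c)
    n=cv2.undistortPoints(np.asarray(uv,float).reshape(-1,1,2),p['intrinsics'],p['dist_coeffs']).reshape(-1,2)
    D=np.c_[n,np.ones(len(n))]@p['R']; o=-p['R'].T@p['t']
    z=np.broadcast_to(z,len(n))
    return o+D*((z-o[2])/D[:,2])[:,None]
def rect(W,lo,hi,box):
    m=(W[...,2]>lo)&(W[...,2]<hi)&(W[...,0]>box[0])&(W[...,0]<box[1])&(W[...,1]>box[2])&(W[...,1]<box[3])
    pts=W[m]; r=cv2.minAreaRect((pts[:,:2]*1000).astype(np.float32)); return r,len(pts),np.median(pts[:,2])
E
python3 - <<'E'
from h import *
z=np.load('/tmp/top0.npz'); im,d=z['im'],z['d']; W=cloud('top',d)
for n,(u,v) in dict(large=(128,170),largerim=(101,180),small=(165,258),crate=(275,225),cr_rim=(275,182),lid=(345,230),handle=(388,231),carton=(345,100),jar=(234,78),tape=(407,280),table=(200,150)).items(): print(n,W[v,u].round(4))
b=dict(large=(W[170,128],.11,.05,.07),small=(W[244,156],.075,.035,.055),)
for n,(c,r,lo,hi) in b.items():
    print(n,rect(W,lo,hi,(c[0]-r,c[0]+r,c[1]-r,c[1]+r)))
c=W[225,275]
print('crate',rect(W,.072,.085,(c[0]-.12,c[0]+.12,c[1]-.09,c[1]+.13)))
# noise
t=W[100:130,160:210,2]; print('table std',t.mean(),t.std())
# handle pts
m=(W[...,2]>.2)&(W[...,1]<c[1]-.1)&(W[...,0]>.3)&(W[...,0]<.7)
print(W[m].round(3)[:0], m.sum())
cv2.imwrite('pics/m.png',cv2.resize(im[100:290,90:460,::-1],(800,411),interpolation=cv2.INTER_CUBIC))
E
```

```text
large [0.6119 0.3103 0.0061]
largerim [0.5836 0.3469 0.0605]
small [0.4248 0.2158 0.0432]
crate [ 0.497  -0.0114  0.0051]
cr_rim [ 0.5826 -0.0107  0.0794]
lid [ 0.4884 -0.1412  0.1538]
handle [ 0.4877 -0.2003  0.2351]
carton [ 0.7572 -0.1528  0.06  ]
jar [0.7861 0.0735 0.0996]
tape [ 0.3868 -0.2866  0.0483]
table [0.6585 0.155  0.0025]
large (((607.8120727539062, 298.1407470703125), (96.43141174316406, 134.59042358398438), 78.54290771484375), 1034, np.float64(0.059165714928476616))
small (((453.950439453125, 237.9988555908203), (66.69139099121094, 108.67776489257812), 75.32009887695312), 811, np.float64(0.04415744275015778))
crate (((497.24810791015625, -16.379051208496094), (156.19386291503906, 176.34014892578125), 87.06363677978516), 1441, np.float64(0.0798049374115882))
table std -0.000522150644819502 0.0017251492176564708
[] 651
```

View pics/m.png

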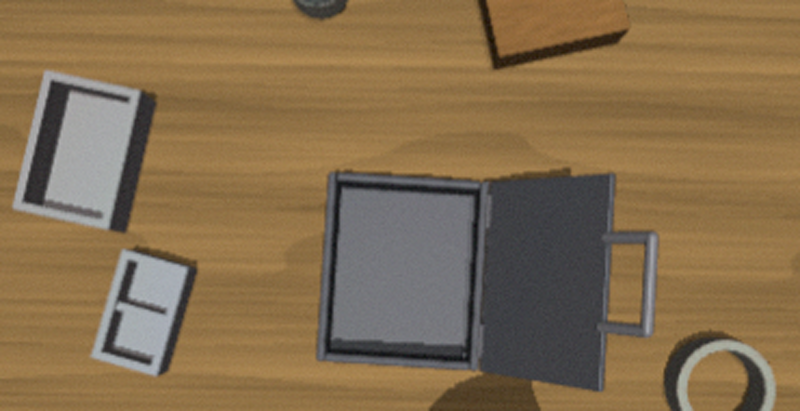

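```bash
cat >> h.py <<'E'
from scipy.spatial.transform import Rotation as Ro
def tool(s=None):
    s=s or manip.get_state(); q=np.array(s['ee_rot']); return s,Ro.from_quat([q[1],q[2],q[3],q[0]]).as_matrix()
def ang(a): return (a+90)%180-90
def need(target,yaw=None):
    """shift in tool axes (mm) to world target TCP; turn so tool y lies at yaw deg (mod 180)"""
    s,R=tool(); dx=R.T@(np.array(target)-s['position'])
    cy=np.degrees(np.arctan2(R[1,1],R[0,1]))
    print('t',round(s['clock'],2),'pos',s['position'].round(4),'xdir',R[:,0].round(3),'yawy',cy.round(2),'F',s['contact_force'].round(1),'w',round(s['width'],4))
    print('shift mm',(dx*1000).round(1),'turn',None if yaw is None else round(-ang(yaw-cy),2), 'q',s['qpos'].round(3))
E
python3 - <<'E'
from h import *
z=np.load('/tmp/top0.npz'); im,d=z['im'],z['d']; W=cloud('top',d)
m=(abs(W[...,2]-.08)<.006)&(W[...,1]>-.082)&(W[...,1]<.08)&(W[...,0]>.38)&(W[...,0]<.62)
P=W[m][:,:2]*1000
r=cv2.minAreaRect(P.astype(np.float32)); print(r)
H=cv2.convexHull(P.astype(np.float32))
for nm,sel in dict(left=(P[:,1]>50)).items():
    # outer edge per x bin
    xs=np.arange(420,580,8); e=[(x+4,np.percentile(P[(P[:,0]>=x)&(P[:,0]<x+8)][:,1],98)) for x in xs if ((P[:,0]>=x)&(P[:,0]<x+8)).sum()>2]
    e=np.array(e); c=np.polyfit(e[:,0],e[:,1],1); print(nm,np.degrees(np.arctan(c[0])),np.polyval(c,497), np.std(e[:,1]-np.polyval(c,e[:,0])))
# far/near edges
ys=np.arange(-76,56,8)
for nm,p in (('far',98),('near',2)):
    e=np.array([(y+4,np.percentile(P[(P[:,1]>=y)&(P[:,1]<y+8)][:,0],p)) for y in ys]); c=np.polyfit(e[:,0],e[:,1],1); print(nm,np.degrees(np.arctan(c[0])),np.polyval(c,-13))
# handle bar
m=(W[...,2]>.225)&(W[...,1]<-.18)&(W[...,1]>-.22)&(W[...,0]>.43)&(W[...,0]<.55)
h=W[m]; print(len(h),h.min(0),h.max(0),h.mean(0)); c=np.polyfit(h[:,0],h[:,1],1); print('bar deg',np.degrees(np.arctan(c[0])))
need([.6,.3,.2],78)
E
```

```text
((497.474365234375, -11.7938232421875), (147.28561401367188, 176.11834716796875), 87.24994659423828)
left -2.736196039421537 60.85212601448128 0.53775316998159
far 2.415800476817821 584.2895432704748
near 3.3123900958986217 410.27023109109206
357 [ 0.44775583 -0.21016089  0.22513997] [ 0.52784244 -0.18789616  0.2424304 ] [ 0.4873636  -0.20157372  0.23609086]
bar deg -3.0005909640783126
t 0.15 pos [ 0.241  -0.5216  0.2306] xdir [-0.     0.001 -1.   ] yawy -65.2 F [ 0.6  0.5 -0. ] w 0.0855
shift mm [  31.6 -595.3 -670.4] turn 36.8 q [-1.259  0.276  1.506 -0.     1.361 -0.121]
```

>>> {"name": "play_rows", "arguments": {
  "plan": [
    [[0, -0.12, -0.03, -0.03, -25], [0, -0.12, -0.06, -0.06, -25], [0, -0.12, -0.09, -0.1, -34], [0, -0.12, -0.62, -0.7, -90], [0, -0.12, -0.62, -0.7, -90], [0, -0.12, -0.62, -0.7, -90], [0, -0.12, -0.62, -0.7, -90], [0, -0.12, -0.62, -0.7, -90], [0, -0.12, -0.62, -0.7, -90], [0, -0.12, -0.62, -0.7, -100], [0, -0.12, -0.62, -0.7, -100], [0, -0.12, -0.62, -0.7, -100]]
  ],
  "grip_force": 40
}}

```text
clock: 1.35
position: [0.4599, -0.0187, 0.3437]
ee_rot: [0.627, 0.326, 0.628, -0.326]
contact_force: [0.5, -0.3, -0.1]
width: 0.0851
```

```bash
python3 -c "
from h import *
need([.6164,.3402,.2],78.5)"
```

```text
t 1.35 pos [ 0.4599 -0.0187  0.3437] xdir [-0.     0.001 -1.   ] yawy 35.08 F [ 0.5 -0.3 -0.1] w 0.0851
shift mm [ 144.1  334.2 -203.6] turn -43.42 q [-1.930e-01  5.300e-02  1.510e+00  1.000e-03  1.578e+00 -8.050e-01]
```

>>> {"name": "play_rows", "arguments": {
  "plan": [
    [[0, 0.05, 0.3342, -0.2036, -43.4], [0, 0.05, 0.3342, -0.2036, -43.4], [0, 0.05, 0.3342, -0.2036, -43.4], [0, 0.05, 0.3342, -0.2036, -43.4], [0, 0.05, 0.3342, -0.2036, -43.4], [0, 0.05, 0.3342, -0.2036, -43.4], [0, 0.1, 0.3342, -0.2036, -43.4], [0, 0.15, 0.3342, -0.2036, -43.4], [0, 0.2, 0.3342, -0.2036, -43.4], [0, 0.23, 0.3342, -0.2036, -43.4], [0, 0.23, 0.3342, -0.2036, -43.4], [0, 0.23, 0.3342, -0.2036, -43.4]]
  ]
}}

```text
clock: 2.55
position: [0.6131, 0.3395, 0.108]
ee_rot: [0.7, 0.069, 0.707, -0.072]
contact_force: [0.2, 0.1, -0.8]
width: 0.0855
```

```bash
python3 -c "
from h import *
need([.6164,.3402,.032],78.5)
im,d=manip.get_image('wrist'); save('w1',im)"
```

```text
t 2.55 pos [0.6131 0.3395 0.108 ] xdir [-0.011 -0.003 -1.   ] yawy 78.52 F [ 0.2  0.1 -0.8] w 0.0855
shift mm [76.   1.8  3.8] turn 0.02 q [ 4.060e-01  5.460e-01  1.378e+00  1.000e-03  1.228e+00 -9.650e-01]
```

View pics/w1.png

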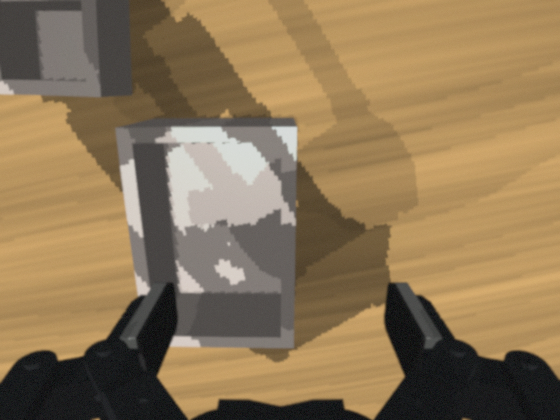

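```bash
cat >> h.py <<'E'
def wrays(uv,z):
    s,R=tool(); p=manip.camera_params('wrist'); M=p['mount']
    n=cv2.undistortPoints(np.asarray(uv,float).reshape(-1,1,2),p['intrinsics'],p['dist_coeffs']).reshape(-1,2)
    D=np.c_[n,np.ones(len(n))]@(R@M[:3,:3]).T; o=s['position']+R@M[:3,3]
    return o+D*((z-o[2])/D[:,2])[:,None]
E
python3 -c "
from h import *
P=wrays([(297,127),(294,347),(117,128)],.06); print(P.round(4))
v=P[1]-P[0]; print(np.linalg.norm(v),np.degrees(np.arctan2(v[1],v[0])), np.linalg.norm(P[2]-P[0]), ((P[0]+P[1])/2).round(4))"
```

```text
[[0.5547 0.3615 0.06  ]
 [0.6901 0.334  0.06  ]
 [0.5356 0.2688 0.06  ]]
0.1382009437123291 -11.492547822937654 0.09459783433143858 [0.6224 0.3477 0.06  ]
```

>>> {"name": "play_rows", "arguments": {
  "plan": [
    [[0, 0.0, 0.004, 0.006, 0], [0, 0.03, 0.004, 0.006, 0], [0, 0.06, 0.004, 0.006, 0], [0, 0.076, 0.004, 0.006, 0], [0, 0.076, 0.004, 0.006, 0], [0, 0.076, 0.004, 0.006, 0]]
  ]
}}

```text
clock: 3.2
position: [0.6232, 0.3429, 0.0378]
ee_rot: [0.703, 0.071, 0.704, -0.071]
contact_force: [0.3, -0.5, 0.6]
width: 0.0853
```

```bash
python3 -c "
from h import *
need([.619,.342,.032],78.5)
im,d=manip.get_image('wrist'); save('w2',im)"
```

```text
t 3.2 pos [0.6232 0.3429 0.0378] xdir [-0.001  0.    -1.   ] yawy 78.48 F [ 0.3 -0.5  0.6] w 0.0853
shift mm [ 5.8 -1.7 -3.9] turn -0.02 q [ 4.050e-01  6.150e-01  1.438e+00  1.000e-03  1.090e+00 -9.650e-01]
```

View pics/w2.png

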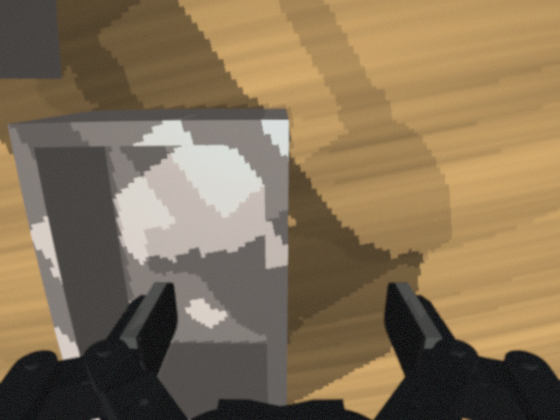

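>>> {"name": "play_rows", "arguments": {
  "plan": [
    [[0, 0.006, -0.0017, -0.004, 0], [0, 0.006, -0.0017, -0.004, 0], [1, 0.006, -0.0017, -0.004, 0], [1, 0.006, -0.0017, -0.004, 0], [1, 0.006, -0.0017, -0.004, 0], [1, 0.006, -0.0017, -0.004, 0], [1, 0.006, -0.0017, -0.004, 0], [1, 0.006, -0.0017, -0.004, 0], [1, 0.006, -0.0017, -0.004, 0]]
  ],
  "grip_force": 50
}}

```text
clock: 4.15
position: [0.6193, 0.3424, 0.0323]
ee_rot: [0.703, 0.071, 0.704, -0.071]
contact_force: [0.1, 0.4, 1.3]
width: 0.0071
```

```bash
python3 -c "
from h import *
need([.619,.342,.032],78.5)"
```

```text
t 4.15 pos [0.6193 0.3424 0.0323] xdir [-0.     0.001 -1.   ] yawy 78.49 F [0.1 0.4 1.3] w 0.0071
shift mm [ 0.3 -0.4 -0.2] turn -0.01 q [ 4.060e-01  6.150e-01  1.455e+00  1.000e-03  1.072e+00 -9.640e-01]
```

>>> {"name": "play_rows", "arguments": {
  "plan": [
    [[1, -0.01, 0, 0, 0], [1, -0.03, 0, 0, 0], [1, -0.06, 0, 0, 0], [1, -0.09, 0, 0, 0], [1, -0.12, 0, 0, 0], [1, -0.14, 0, 0, 0], [1, -0.14, 0, 0, 0], [1, -0.14, 0, 0, 0]]
  ]
}}

```text
clock: 4.95
position: [0.6189, 0.3421, 0.1721]
ee_rot: [0.703, 0.071, 0.704, -0.071]
contact_force: [0.3, -0.1, -2.6]
width: 0.0076
```

```bash
python3 - <<'E'
from h import *
need([.619,.342,.032],78.5)
im,d=manip.get_image('wrist'); save('w3',im)
im,d=manip.get_image('scene'); save('s3',im)
im,d=manip.get_image('top'); save('t3',im); np.savez('/tmp/t3.npz',im=im,d=d)
cv2.imwrite('pics/s3z.png',np.hstack([im[60:260,60:260,::-1]]).repeat(3,0).repeat(3,1))
W=cloud('top',d)
for z in (.17,):
    m=(W[...,2]>.155)&(W[...,2]<.177)&(W[...,0]>.45)&(W[...,0]<.75)&(W[...,1]>.2)&(W[...,1]<.4); print(m.sum())
E
```

```text
t 4.95 pos [0.6189 0.3421 0.1721] xdir [-0.001  0.001 -1.   ] yawy 78.48 F [ 0.3 -0.1 -2.6] w 0.0076
shift mm [140.1  -0.2   0.2] turn -0.02 q [ 4.060e-01  5.070e-01  1.283e+00  1.000e-03  1.352e+00 -9.640e-01]
654
```

View pics/w3.png

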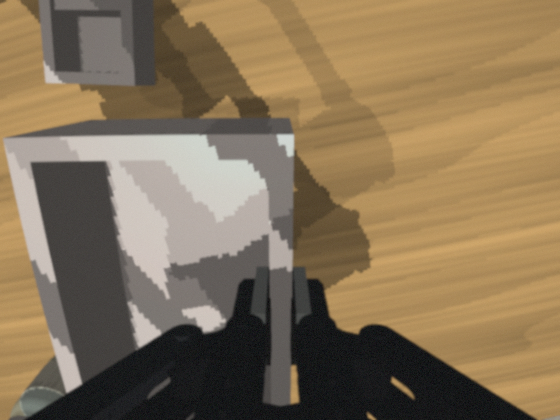

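View pics/s3.png

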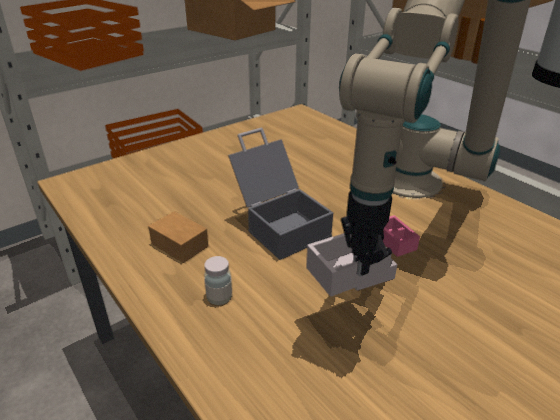

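View pics/t3.png

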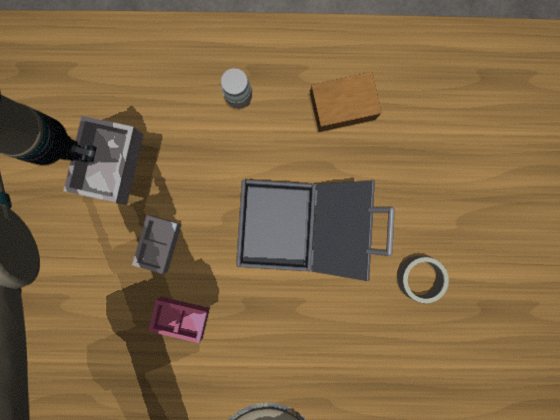

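```bash
python3 - <<'E'
from h import *
P=wrays([(293,134),(6,139)],.2); print(P.round(4),np.linalg.norm(P[0]-P[1]))
s,R=tool(); print(((P-s['position'])@R).round(4))
T=rays('top',[(78,118),(143,130),(125,203),(65,189)],.2);print(T.round(4))
E
```

```text
[[0.5506 0.36   0.2   ]
 [0.5328 0.2706 0.2   ]] 0.09118095224182751
[[-0.0296  0.0044 -0.07  ]
 [-0.0295 -0.0868 -0.0696]]
[[0.6774 0.3349 0.2   ]
 [0.6576 0.22   0.2   ]
 [0.5296 0.2479 0.2   ]
 [0.5524 0.3536 0.2   ]]
```

```bash
python3 - <<'E'
from h import *
z=np.load('/tmp/t3.npz'); W=cloud('top',z['d'])
for uv in [(110,123),(134,131),(120,195),(75,185),(96,192),(131,160),(75,150),(70,175)]: print(uv,W[uv[1],uv[0]].round(4))
m=(W[...,2]>.188)&(W[...,2]<.207)&(W[...,0]>.52)&(W[...,0]<.70)&(W[...,1]>.2)&(W[...,1]<.33)
P=W[m]; A=np.c_[P[:,:2]-[.61,.30],np.ones(len(P))]; print(len(P),np.linalg.lstsq(A,P[:,2],rcond=None)[0])
need([.5011,.0236,.18],87.2)
E
```

```text
(110, 123) [0.6705 0.2803 0.1947]
(134, 131) [0.6581 0.2394 0.1888]
(120, 195) [0.5445 0.2626 0.1843]
(75, 185) [0.5622 0.3489 0.1726]
(96, 192) [0.5522 0.3214 0.1458]
(131, 160) [0.6091 0.2494 0.1705]
(75, 150) [0.6078 0.3028 0.2767]
(70, 175) [0.5772 0.3464 0.1984]
971 [-0.00817473  0.01266496  0.19693775]
t 5.1 pos [0.6182 0.3418 0.1701] xdir [-0.004 -0.001 -1.   ] yawy 78.48 F [ 0.8 -0.2 -1.6] w 0.0069
shift mm [  -9.2 -335.1  -51.3] turn -8.72 q [ 4.060e-01  5.090e-01  1.284e+00  1.000e-03  1.352e+00 -9.640e-01]
```

>>> {"name": "play_rows", "arguments": {
  "plan": [
    [[1, -0.009, -0.04, -0.01, -2], [1, -0.009, -0.08, -0.02, -4], [1, -0.009, -0.12, -0.02, -6], [1, -0.009, -0.16, -0.03, -8.7], [1, -0.009, -0.2, -0.04, -8.7], [1, -0.009, -0.24, -0.05, -8.7], [1, -0.009, -0.28, -0.051, -8.7], [1, -0.009, -0.31, -0.051, -8.7], [1, -0.009, -0.335, -0.051, -8.7], [1, -0.009, -0.335, -0.051, -8.7], [1, -0.009, -0.335, -0.051, -8.7], [1, -0.009, -0.335, -0.051, -8.7]]
  ]
}}

```text
clock: 6.3
position: [0.5012, 0.0244, 0.1792]
ee_rot: [0.705, 0.017, 0.709, -0.017]
contact_force: [1.0, -0.5, -1.8]
width: 0.0072
```

```bash
python3 - <<'E'
from h import *
need([.5011,.0236,.04],87.2)
im,d=manip.get_image('wrist'); save('w4',im)
im,d=manip.get_image('top'); save('t4',im)
need([.5011,.0236,.04],87.2)
E
```

```text
t 6.3 pos [0.5012 0.0244 0.1792] xdir [-0.005  0.    -1.   ] yawy 87.2 F [ 1.  -0.5 -1.8] w 0.0072
shift mm [139.2  -0.8   0.6] turn 0.0 q [-0.09   0.206  1.738 -0.     1.203 -1.612]
t 6.4 pos [0.5014 0.0246 0.1794] xdir [-0.005 -0.    -1.   ] yawy 87.25 F [ 0.3  0.  -2.4] w 0.0069
shift mm [139.4  -1.    0.3] turn 0.05 q [-8.900e-02  2.060e-01  1.737e+00 -1.000e-03  1.203e+00 -1.612e+00]
```

View pics/w4.png

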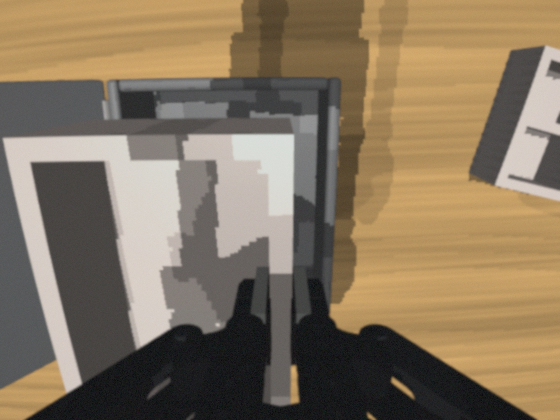

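View pics/t4.png

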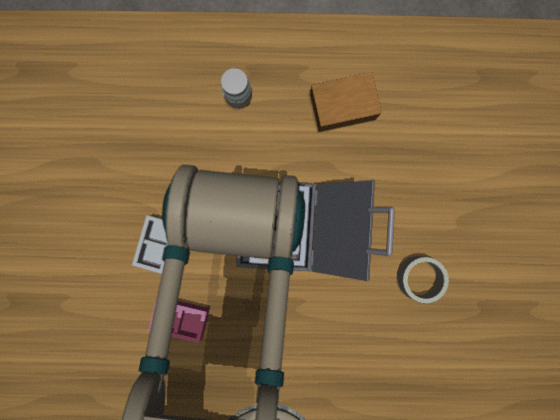

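```bash
python3 - <<'E'
from h import *
C=wrays([(108,80),(340,79),(328,305)],.08); print(C.round(4),np.linalg.norm(C[0]-C[1]))
B=wrays([(293,134),(8,139)],.207); print(B.round(4))
s,R=tool()
print('tool crate',((C-s['position'])@R).round(4)); print('tool bin',((B-s['position'])@R).round(4))
E
```

```text
[[ 0.4074 -0.0795  0.08  ]
 [ 0.4153  0.0668  0.08  ]
 [ 0.5778  0.0579  0.08  ]] 0.14649212000983144
[[ 0.4323  0.0325  0.207 ]
 [ 0.4282 -0.0597  0.207 ]]
tool crate [[ 0.0999 -0.1084 -0.0884]
 [ 0.0998  0.0381 -0.0876]
 [ 0.0991  0.037   0.0752]]
tool bin [[-0.0273  0.0046 -0.0696]
 [-0.0272 -0.0877 -0.0692]]
```

>>> {"name": "play_rows", "arguments": {
  "plan": [
    [[1, 0.02, 0, 0, 0], [1, 0.04, 0, 0, 0], [1, 0.06, 0, 0, 0], [1, 0.08, 0, 0, 0], [1, 0.1, 0, 0, 0], [1, 0.115, 0, 0, 0], [1, 0.125, 0, 0, 0], [1, 0.13, 0, 0, 0], [1, 0.132, 0, 0, 0], [1, 0.134, 0, 0, 0], [1, 0.134, 0, 0, 0]]
  ]
}}

```text
clock: 7.5
position: [0.5012, 0.0246, 0.0458]
ee_rot: [0.706, 0.017, 0.708, -0.017]
contact_force: [0.4, -0.5, -2.8]
width: 0.0069
```

```bash
python3 - <<'E'
from h import *
need([.5011,.0236,.04],87.2)
im,d=manip.get_image('wrist'); save('w5',im)
E
```

```text
t 7.5 pos [0.5012 0.0246 0.0458] xdir [-0.004 -0.    -1.   ] yawy 87.26 F [ 0.4 -0.5 -2.8] w 0.0069
shift mm [ 5.8 -1.  -0. ] turn 0.06 q [-8.900e-02  3.500e-01  1.923e+00 -1.000e-03  8.720e-01 -1.612e+00]
```

View pics/w5.png

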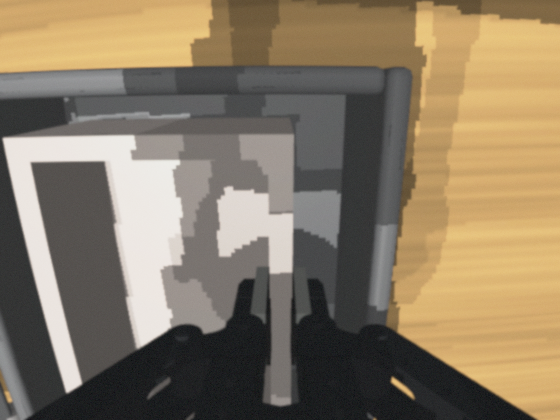

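>>> {"name": "play_rows", "arguments": {
  "plan": [
    [[1, 0.001, 0, 0, 0], [1, 0.002, 0, 0, 0], [1, 0.003, 0, 0, 0], [1, 0.004, 0, 0, 0], [1, 0.005, 0, 0, 0], [1, 0.006, 0, 0, 0], [1, 0.006, 0, 0, 0]]
  ]
}}

```text
clock: 8.25
position: [0.5011, 0.0246, 0.0403]
ee_rot: [0.706, 0.017, 0.708, -0.017]
contact_force: [-1.3, -0.9, 2.8]
width: 0.0072
```

>>> {"name": "play_rows", "arguments": {
  "plan": [
    [[1, 0.001, 0, 0, 0], [1, 0.001, 0, 0, 0], [0.92, 0.001, 0, 0, 0], [0.88, 0.001, 0, 0, 0], [0.84, 0.001, 0, 0, 0], [0.82, 0.001, 0, 0, 0], [0.82, 0.001, 0, 0, 0], [0.82, 0.001, 0, 0, 0]]
  ]
}}

```text
clock: 9.05
position: [0.5011, 0.0245, 0.0391]
ee_rot: [0.706, 0.017, 0.708, -0.017]
contact_force: [-0.3, -0.1, 1.0]
width: 0.0155
```

```bash
python3 - <<'E'
from h import *
need([.5011,.0236,.04],87.2)
im,d=manip.get_image('wrist'); save('w6',im)
E
```

```text
t 9.05 pos [0.5011 0.0245 0.0391] xdir [-0.004 -0.    -1.   ] yawy 87.25 F [-0.3 -0.1  1. ] w 0.0155
shift mm [-0.9 -0.9  0.1] turn 0.05 q [-8.900e-02  3.590e-01  1.931e+00 -1.000e-03  8.560e-01 -1.612e+00]
```

View pics/w6.png

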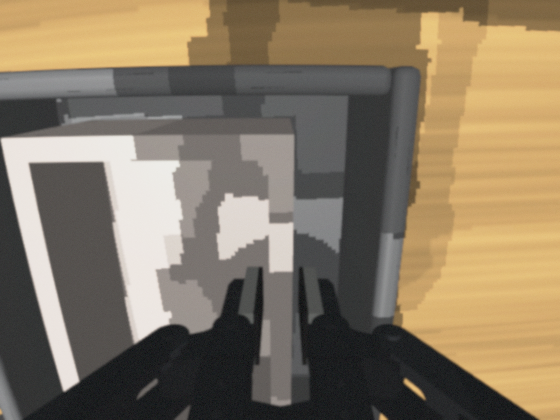

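>>> {"name": "play_rows", "arguments": {
  "plan": [
    [[0.82, -0.01, 0, 0, 0], [0.82, -0.03, 0, 0, 0], [0.82, -0.06, 0, 0, 0], [0.8, -0.1, 0, 0, 0], [0.6, -0.14, 0, 0, 0], [0.4, -0.16, 0.04, 0, 8], [0.3, -0.16, 0.08, -0.01, 17], [0.3, -0.16, 0.11, -0.02, 26], [0.3, -0.16, 0.14, -0.03, 34], [0.3, -0.16, 0.17, -0.04, 43], [0.3, -0.16, 0.2, -0.05, 51], [0.3, -0.16, 0.21, -0.057, 60]]
  ]
}}

```text
clock: 10.3
position: [0.4541, 0.2396, 0.2001]
ee_rot: [0.605, 0.365, 0.607, -0.365]
contact_force: [-0.2, -0.1, -0.4]
width: 0.0599
```

```bash
python3 - <<'E'
from h import *
need([.454,.238,.14],-14.7)
im,d=manip.get_image('top'); save('t7',im); np.savez('/tmp/t7.npz',im=im,d=d)
W=cloud('top',d)
m=(W[...,2]>.058)&(W[...,2]<.074)&(W[...,0]>.41)&(W[...,0]<.58)&(W[...,1]>-.085)&(W[...,1]<.055)
P=W[m]; print(len(P))
E
```

```text
t 10.3 pos [0.4541 0.2396 0.2001] xdir [-0.003  0.001 -1.   ] yawy 27.87 F [-0.2 -0.1 -0.4] w 0.0599
shift mm [60.1 -0.7  1.5] turn 42.57 q [ 0.348  0.205  1.683  0.002  1.256 -0.139]
1045
```

View pics/t7.png

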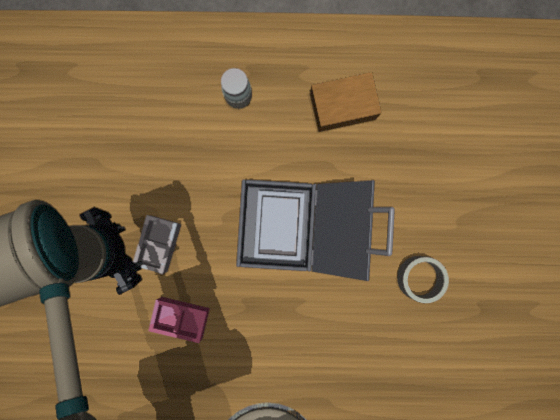

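```bash
python3 - <<'E'
from h import *
z=np.load('/tmp/t7.npz'); im,d=z['im'],z['d']; W=cloud('top',d)
g=im.astype(int); sub=(g.min(2)>110); sub[:, :240]=0; sub[:,318:]=0; sub[:180]=0; sub[268:]=0
n,l,st,c=cv2.connectedComponentsWithStats(sub.astype(np.uint8)); k=1+st[1:,4].argmax(); print(st[k])
cn=max(cv2.findContours((l==k).astype(np.uint8),cv2.RETR_EXTERNAL,cv2.CHAIN_APPROX_NONE)[0],key=len)
P=rays('top',cn.reshape(-1,2),.068)[:,:2]*1000
print(cv2.minAreaRect(P.astype(np.float32)))
m=(l==k)&(W[...,2]>.06); q=W[m]; A=np.c_[q[:,:2]-[.497,-.018],np.ones(len(q))]; print(len(q),np.linalg.lstsq(A,q[:,2],rcond=None)[0])
Q=rays('wrist' if 0 else 'top',[(0,0)],0)
E
```

```text
[ 244  188   63   73 3675]
((498.5050048828125, -13.461647033691406), (121.55558776855469, 141.1557159423828), 87.25445556640625)
860 [-0.09216383 -0.01406394  0.09311201]
```

>>> {"name": "play_rows", "arguments": {
  "plan": [
    [[0.3, 0.01, 0, 0.001, 8.5], [0.3, 0.02, 0, 0.001, 17], [0.3, 0.03, 0, 0.001, 25.5], [0.3, 0.04, 0, 0.001, 34], [0.4, 0.05, -0.001, 0.001, 42.6], [0.45, 0.06, -0.001, 0.001, 42.6], [0.5, 0.06, -0.001, 0.001, 42.6], [0.5, 0.06, -0.001, 0.001, 42.6]]
  ]
}}

```text
clock: 11.15
position: [0.4525, 0.2386, 0.1402]
ee_rot: [-0.43, -0.559, -0.433, 0.561]
contact_force: [0.4, 0.5, 0.0]
width: 0.0428
```

```bash
python3 - <<'E'
from h import *
need([.454,.238,.14],-14.7)
im,d=manip.get_image('wrist'); save('w8',im)
E
```

```text
t 11.15 pos [0.4525 0.2386 0.1402] xdir [-0.004  0.002 -1.   ] yawy -14.79 F [0.4 0.5 0. ] w 0.0428
shift mm [0.1 1.6 0.2] turn -0.09 q [0.347 0.253 1.779 0.004 1.112 0.603]
```

View pics/w8.png

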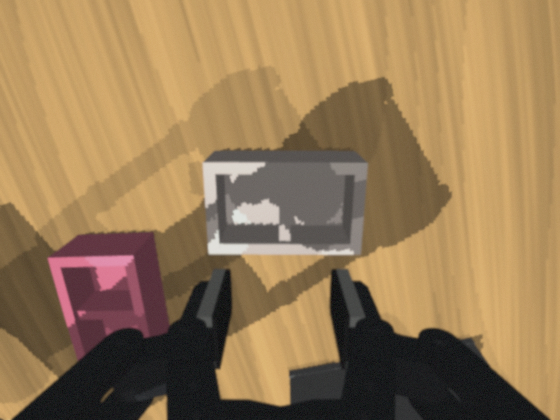

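```bash
python3 - <<'E'
from h import *
P=wrays([(204,162),(367,163),(362,254),(208,254)],.045); s,R=tool()
L=(P-s['position'])@R; print(L.round(4), L.mean(0).round(4),P.mean(0).round(4))
E
```

```text
[[ 0.0957 -0.0509 -0.0359]
 [ 0.0953  0.0558 -0.0353]
 [ 0.0952  0.0571  0.0303]
 [ 0.0956 -0.0525  0.0304]] [ 0.0955  0.0023 -0.0026] [0.4554 0.2409 0.045 ]
```

>>> {"name": "play_rows", "arguments": {
  "plan": [
    [[0.5, 0.01, 0.002, -0.002, 0], [0.5, 0.04, 0.002, -0.002, 0], [0.5, 0.07, 0.002, -0.002, 0], [0.5, 0.09, 0.002, -0.002, 0], [0.5, 0.105, 0.002, -0.002, 0], [0.5, 0.115, 0.002, -0.002, 0], [0.5, 0.122, 0.002, -0.002, 0], [0.5, 0.122, 0.002, -0.002, 0]]
  ]
}}

```text
clock: 12.0
position: [0.4546, 0.2404, 0.0178]
ee_rot: [-0.43, -0.559, -0.433, 0.561]
contact_force: [0.4, -0.4, 0.0]
width: 0.0428
```

```bash
python3 - <<'E'
from h import *
need([.4554,.2409,.017],-14.7)
im,d=manip.get_image('wrist'); save('w9',im)
E
```

```text
t 12.0 pos [0.4546 0.2404 0.0178] xdir [-0.005  0.002 -1.   ] yawy -14.8 F [ 0.4 -0.4  0. ] w 0.0428
shift mm [ 0.8  0.7 -0.7] turn -0.1 q [0.349 0.403 1.927 0.004 0.815 0.604]
```

View pics/w9.png

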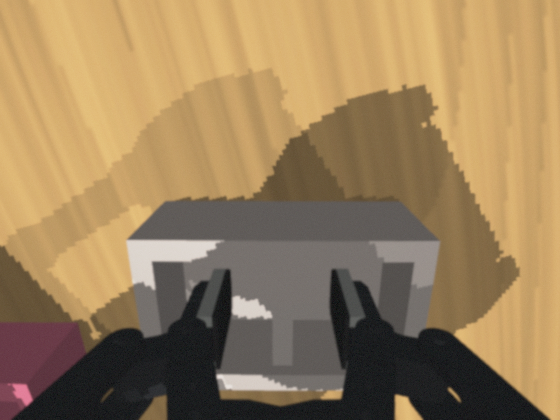

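>>> {"name": "play_rows", "arguments": {
  "plan": [
    [[0.7, 0, 0, 0, 0], [0.9, 0, 0, 0, 0], [1, 0, 0, 0, 0], [1, 0, 0, 0, 0], [1, 0, 0, 0, 0], [1, 0, 0, 0, 0], [1, -0.01, 0, 0, 0], [1, -0.03, 0, 0, 0], [1, -0.07, 0, 0, 0], [1, -0.11, 0, 0, 0], [1, -0.15, 0, 0, 0], [1, -0.15, 0, 0, 0]]
  ],
  "grip_force": 50
}}

```text
clock: 13.25
position: [0.459, 0.2415, 0.1743]
ee_rot: [0.431, 0.564, 0.431, -0.557]
contact_force: [1.1, 0.4, -2.5]
width: 0.0065
```

```bash
python3 - <<'E'
from h import *
need([.497,-.0187,.18],-2.8)
im,d=manip.get_image('wrist'); save('w10',im)
z=np.load('/tmp/t7.npz'); im,d=z['im'],z['d']; W=cloud('top',d)
cv2.imwrite('pics/t7z.png',cv2.resize(im[170:280,230:330,::-1],None,fx=5.4,fy=5.4,interpolation=cv2.INTER_CUBIC))
E
```

```text
t 13.25 pos [0.459  0.2415 0.1743] xdir [ 0.008  0.006 -1.   ] yawy -14.8 F [ 1.1  0.4 -2.5] w 0.0065
shift mm [ -7.  103.2 241.8] turn -12.0 q [0.348 0.226 1.723 0.003 1.183 0.605]
```

View pics/w10.png

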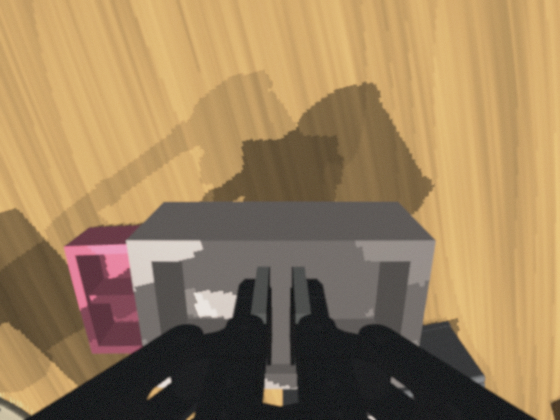

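View pics/t7z.png

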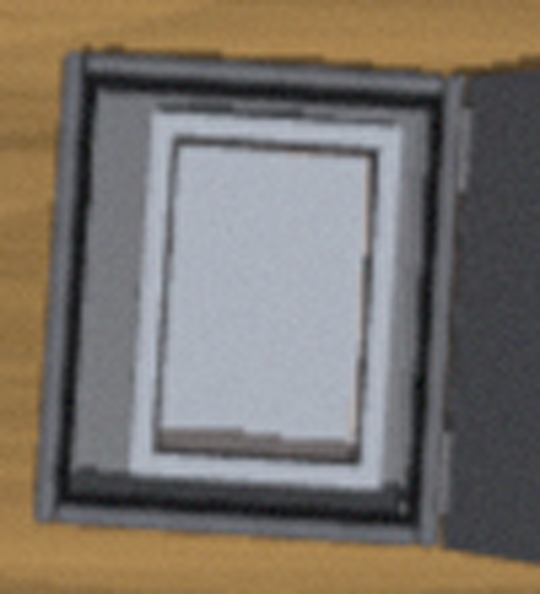

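```bash
python3 - <<'E'
from h import *
f=lambda L:np.array(L)/5.4+[229.6,169.6]
for n,L,z in (('out',[(152,110),(405,122),(380,492),(130,475)],.068),('in',[(173,140),(378,152),(355,460),(155,452)],.068)):
    P=rays('top',f(L),z); e=np.roll(P,-1,0)-P
    print(n,P.mean(0).round(4),np.linalg.norm(e,axis=1).round(4),np.degrees(np.arctan2(e[:,1],e[:,0])).round(1))
s,R=tool()
P=wrays([(128,240),(434,240)],s['position'][2]+.0272); print(((P-s['position'])@R).round(4))
E
```

```text
out [ 0.4965 -0.02    0.068 ] [0.0953 0.1392 0.0938 0.1372] [-91.9 176.9  86.9  -2.5]
in [ 0.496  -0.0195  0.068 ] [0.0772 0.1159 0.0749 0.1172] [-92.5 176.5  88.5  -2.4]
[[-0.0271 -0.0534 -0.0336]
 [-0.027   0.0521 -0.0335]]
```

>>> {"name": "play_rows", "arguments": {
  "plan": [
    [[1, -0.006, 0.015, 0.035, -3], [1, -0.006, 0.03, 0.07, -6], [1, -0.006, 0.045, 0.105, -9], [1, -0.006, 0.06, 0.14, -12], [1, -0.006, 0.075, 0.175, -12], [1, -0.006, 0.09, 0.21, -12], [1, -0.006, 0.1, 0.232, -12], [1, -0.006, 0.103, 0.242, -12], [1, -0.006, 0.103, 0.242, -12], [1, -0.006, 0.103, 0.242, -12], [1, -0.006, 0.103, 0.242, -12]]
  ]
}}

```text
clock: 14.4
position: [0.4943, -0.0182, 0.1761]
ee_rot: [0.487, 0.513, 0.489, -0.51]
contact_force: [-0.5, 0.4, -2.0]
width: 0.007
```

```bash
python3 - <<'E'
from h import *
need([.4967,-.0188,.034],-2.8)
im,d=manip.get_image('wrist'); save('w11',im)
need([.4967,-.0188,.034],-2.8)
E
```

```text
t 14.4 pos [ 0.4943 -0.0182  0.1761] xdir [ 0.002  0.005 -1.   ] yawy -2.73 F [-0.5  0.4 -2. ] w 0.007
shift mm [142.1   2.2   1.3] turn 0.07 q [-0.182  0.194  1.761  0.006  1.185 -0.136]
t 14.45 pos [ 0.4945 -0.0182  0.1762] xdir [ 0.002  0.005 -1.   ] yawy -2.71 F [ 0.3  0.  -1.6] w 0.0069
shift mm [142.2   2.    1.2] turn 0.09 q [-0.181  0.194  1.761  0.006  1.185 -0.136]
```

View pics/w11.png

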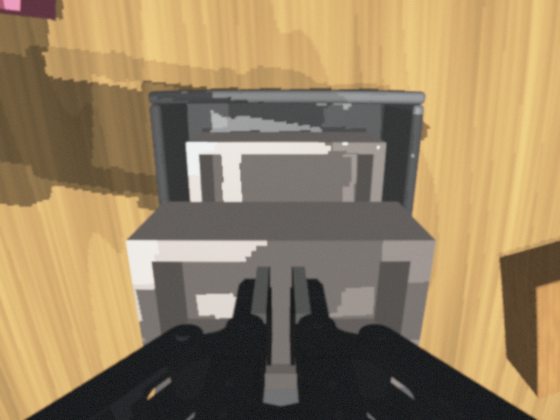

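```bash
python3 - <<'E'
from h import *
s,R=tool()
for uv,z in (([(187,142),(386,142)],.068),([(128,241),(433,240)],s['position'][2]+.0272),([(150,93),(424,93)],.08)):
    P=wrays(uv,z); print(((P-s['position'])@R).round(4), P.round(4))
E
```

```text
[[ 0.1083 -0.0642 -0.0474]
 [ 0.1086  0.0712 -0.0473]] [[0.4328 0.0327 0.068 ]
 [0.568  0.0262 0.068 ]]
[[-0.0271 -0.0533 -0.0335]
 [-0.0269  0.0519 -0.0336]] [[0.4427 0.0176 0.2034]
 [0.5478 0.0128 0.2034]]
[[ 0.0965 -0.0824 -0.0801]
 [ 0.0968  0.0896 -0.0801]] [[0.4162 0.0662 0.08  ]
 [0.5879 0.058  0.08  ]]
```

>>> {"name": "play_rows", "arguments": {
  "plan": [
    [[1, 0.01, 0.0033, 0.0006, 0], [1, 0.04, 0.0033, 0.0006, 0], [1, 0.065, 0.0033, 0.0006, 0], [1, 0.08, 0.0033, 0.0006, 0], [1, 0.085, 0.0033, 0.0006, 0], [1, 0.085, 0.0033, 0.0006, 0], [1, 0.085, 0.0033, 0.0006, 0]]
  ]
}}

```text
clock: 15.15
position: [0.4987, -0.0184, 0.0917]
ee_rot: [0.488, 0.514, 0.489, -0.51]
contact_force: [0.1, -0.2, -1.0]
width: 0.0067
```

```bash
python3 - <<'E'
from h import *
need([.4967,-.0188,.034],-2.8)
im,d=manip.get_image('wrist'); save('w12',im)
E
```

```text
t 15.15 pos [ 0.4987 -0.0184  0.0917] xdir [ 0.003  0.005 -1.   ] yawy -2.69 F [ 0.1 -0.2 -1. ] w 0.0067
shift mm [57.7 -2.1  0.8] turn 0.11 q [-0.18   0.285  1.877  0.006  0.977 -0.137]
```

View pics/w12.png

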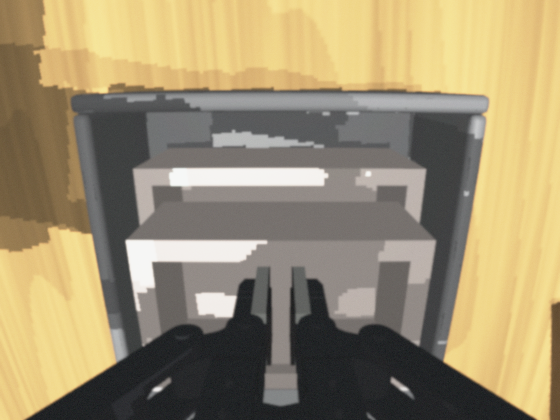

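```bash
python3 - <<'E'
from h import *
s,R=tool()
for uv,z in (([(134,168),(426,168)],.068),([(128,241),(434,240)],s['position'][2]+.0272)):
    P=wrays(uv,z); print(((P-s['position'])@R).round(4))
E
```

```text
[[ 0.024  -0.0687 -0.0479]
 [ 0.0246  0.067  -0.0477]]
[[-0.0273 -0.0533 -0.0335]
 [-0.0268  0.0523 -0.0336]]
```

>>> {"name": "play_rows", "arguments": {
  "plan": [
    [[1, 0.01, 0, 0, 0], [1, 0.02, 0, 0, 0], [1, 0.03, 0, 0, 0], [1, 0.04, 0, 0, 0], [1, 0.048, 0, 0, 0], [1, 0.052, 0, 0, 0], [1, 0.053, 0, 0, 0], [1, 0.054, 0, 0, 0], [1, 0.055, 0, 0, 0], [1, 0.056, 0, 0, 0], [1, 0.056, 0, 0, 0]]
  ]
}}

```text
clock: 16.3
position: [0.4991, -0.0183, 0.0362]
ee_rot: [0.488, 0.514, 0.488, -0.509]
contact_force: [-0.4, -0.9, -1.8]
width: 0.0072
```

```bash
python3 - <<'E'
from h import *
need([.4967,-.0188,.034],-2.8)
im,d=manip.get_image('wrist'); save('w13',im)
E
```

```text
t 16.3 pos [ 0.4991 -0.0183  0.0362] xdir [ 0.004  0.005 -1.   ] yawy -2.69 F [-0.4 -0.9 -1.8] w 0.0072
shift mm [ 2.1 -2.4  0.7] turn 0.11 q [-0.18   0.357  1.945  0.007  0.836 -0.138]
```

View pics/w13.png

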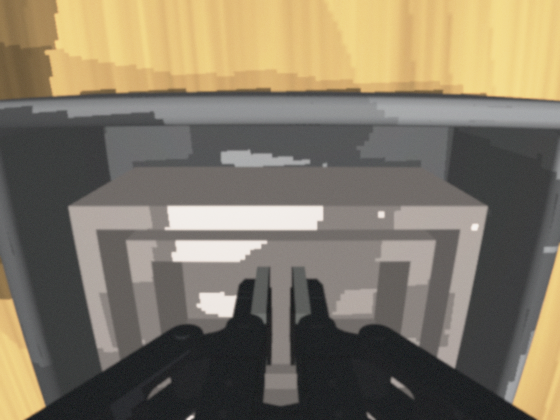

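Small bin is inside the larger one; no contact with the floor yet.

>>> {"name": "play_rows", "arguments": {
  "plan": [
    [[1, 0.001, 0, 0, 0], [1, 0.0015, 0, 0, 0], [1, 0.002, 0, 0, 0], [1, 0.0025, 0, 0, 0], [1, 0.003, 0, 0, 0], [1, 0.003, 0, 0, 0]]
  ]
}}

```text
clock: 16.95
position: [0.4995, -0.0182, 0.0352]
ee_rot: [0.488, 0.514, 0.488, -0.509]
contact_force: [-3.0, 1.6, 16.0]
width: 0.0065
```

>>> {"name": "play_rows", "arguments": {
  "plan": [
    [[1, -0.001, 0, 0, 0], [1, -0.001, 0, 0, 0], [0.92, -0.001, 0, 0, 0], [0.86, -0.001, 0, 0, 0], [0.8, -0.001, 0, 0, 0], [0.75, -0.001, 0, 0, 0], [0.75, -0.001, 0, 0, 0], [0.75, -0.01, 0, 0, 0], [0.75, -0.03, 0, 0, 0], [0.75, -0.06, 0, 0, 0], [0.75, -0.1, 0, 0, 0], [0.75, -0.14, 0, 0, 0]]
  ]
}}

```text
clock: 18.15
position: [0.4983, -0.0187, 0.1771]
ee_rot: [0.488, 0.514, 0.488, -0.509]
contact_force: [0.5, 0.2, 0.3]
width: 0.0215
```

```bash
python3 - <<'E'
from h import *
im,d=manip.get_image('wrist'); save('w14',im)
need([.4870,-.2015,.30],87.2)
E
```

```text
t 18.2 pos [ 0.5026 -0.0195  0.184 ] xdir [ 0.019  0.002 -1.   ] yawy -2.67 F [2.3 0.8 3.3] w 0.0214
shift mm [-116.7   -5.   182.2] turn -89.87 q [-0.181  0.191  1.745  0.006  1.188 -0.136]
```

View pics/w14.png

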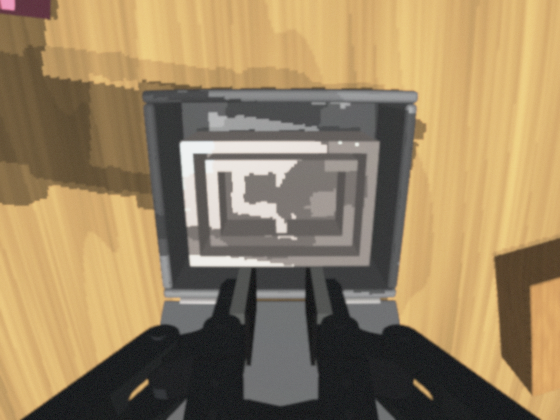

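>>> {"name": "play_rows", "arguments": {
  "plan": [
    [[0.6, -0.04, 0, 0, -8.5], [0.5, -0.08, 0, 0, -17], [0.4, -0.117, 0, 0.0, -25.5], [0.4, -0.117, -0.001, 0.03, -34], [0.4, -0.117, -0.001, 0.06, -42.5], [0.4, -0.117, -0.002, 0.09, -51], [0.4, -0.117, -0.003, 0.12, -59.5], [0.4, -0.117, -0.004, 0.15, -68], [0.4, -0.117, -0.005, 0.17, -76.5], [0.4, -0.117, -0.005, 0.182, -85], [0.4, -0.117, -0.005, 0.182, -89.9], [0.4, -0.117, -0.005, 0.182, -89.9]]
  ]
}}

```text
clock: 19.4
position: [0.4867, -0.2017, 0.3006]
ee_rot: [0.714, 0.018, 0.7, -0.017]
contact_force: [0.8, 0.3, 0.5]
width: 0.0512
```

>>> {"name": "play_rows", "arguments": {
  "plan": [
    [[0.4, 0, 0, 0, 0], [0.4, 0, 0, 0, 0]]
  ]
}}

```text
clock: 19.6
position: [0.4867, -0.2013, 0.3009]
ee_rot: [0.714, 0.019, 0.7, -0.017]
contact_force: [0.1, -0.6, -0.2]
width: 0.0511
```

```bash
python3 - <<'E'
from h import *
need([.4876,-.2027,.2145],87.2)
im,d=manip.get_image('wrist'); save('w15',im)
im,d=manip.get_image('top'); save('t15',im); np.savez('/tmp/t15.npz',im=im,d=d)
E
```

```text
t 19.6 pos [ 0.4867 -0.2013  0.3009] xdir [ 0.019  0.002 -1.   ] yawy 87.12 F [ 0.1 -0.6 -0.2] w 0.0511
shift mm [86.4 -1.6 -0.7] turn -0.08 q [-0.532  0.161  1.488  0.011  1.477 -2.054]
```

View pics/w15.png

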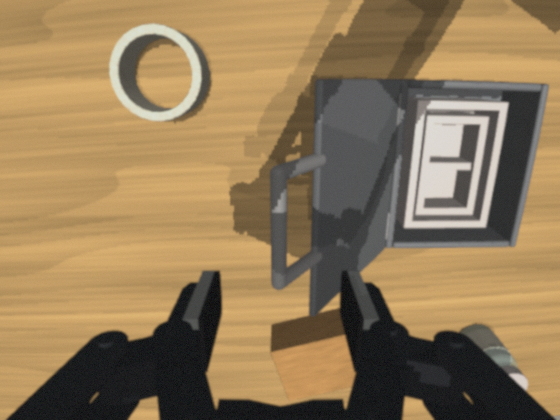

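View pics/t15.png

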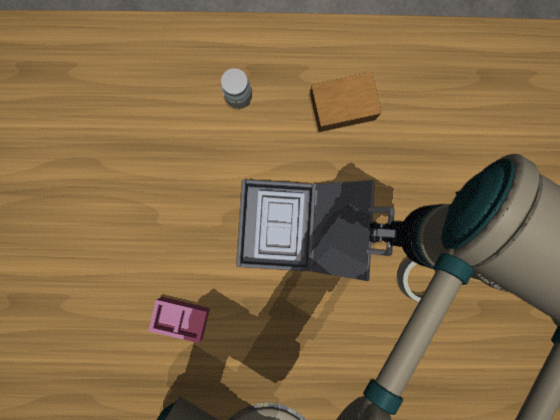

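```bash
python3 - <<'E'
from h import *
P=wrays([(279,168),(279,284)],.2335); s,R=tool(); print(P.round(4),((P-s['position'])@R).round(4),((P.mean(0)-s['position'])@R).round(4))
z=np.load('/tmp/t15.npz'); W=cloud('top',z['d'])
im=z['im']; cv2.imwrite('pics/t15z.png',cv2.resize(im[170:280,230:330,::-1],None,fx=5.4,fy=5.4,interpolation=cv2.INTER_CUBIC))
for uv in [(280,199),(280,252),(280,195),(280,256),(280,225),(265,225),(298,225),(270,210),(290,240)]: print(uv,W[uv[1],uv[0]].round(4))
E
```

```text
[[ 0.4499 -0.1993  0.2335]
 [ 0.5266 -0.2033  0.2335]] [[ 0.0665 -0.     -0.0382]
 [ 0.068  -0.0002  0.0386]] [ 0.0673 -0.0001  0.0002]
(280, 199) [ 0.55   -0.0213  0.0588]
(280, 252) [ 0.4394 -0.0231  0.0167]
(280, 195) [ 0.5576 -0.0212  0.0672]
(280, 256) [ 0.434  -0.023   0.0691]
(280, 225) [ 0.4967 -0.0221  0.0553]
(265, 225) [0.4962 0.0086 0.0583]
(298, 225) [ 0.4971 -0.0585  0.0685]
(270, 210) [ 5.286e-01 -5.000e-04  2.430e-02]
(290, 240) [ 0.4662 -0.0431  0.0533]
```

View pics/t15z.png

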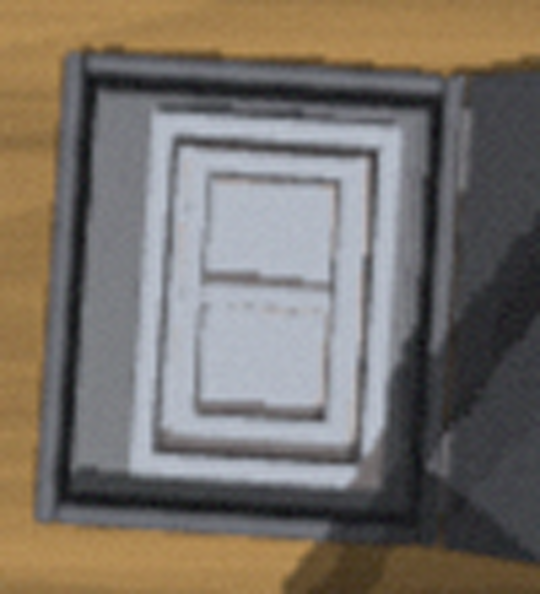

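>>> {"name": "play_rows", "arguments": {
  "plan": [
    [[0.4, 0.03, 0, 0, 0], [0.4, 0.06, 0, 0, 0], [0.4, 0.075, 0, 0, 0], [0.4, 0.087, 0, 0, 0], [0.4, 0.087, 0, 0, 0], [0.7, 0.087, 0, 0, 0], [0.85, 0.087, 0, 0, 0], [1, 0.087, 0, 0, 0], [1, 0.087, 0, 0, 0], [1, 0.087, 0, 0, 0], [1, 0.087, 0, 0, 0]]
  ],
  "grip_force": 30
}}

```text
clock: 20.8
position: [0.489, -0.202, 0.2146]
ee_rot: [0.714, 0.018, 0.699, -0.017]
contact_force: [-0.3, -3.2, 2.7]
width: 0.0087
```

```bash
cat >> h.py <<'E'
def lid(P,th0):
    pass
E
python3 - <<'E'
from h import *
need([.4876,-.2027,.2145],87.2)
im,d=manip.get_image('wrist'); save('w16',im)
s,R=tool(); p0=s['position']; print(R.round(3))
# hinge line: arc params
C=np.array([.4936,-.0886]); ux=np.array([.0488,.9988]) # toward crate -x
g=p0-np.array([0,0,-.019]); h=(g[:2]-C)@ux; v=g[2]-.08
print('grasp rel hinge',h,v,np.hypot(h,v),np.arctan2(v,h))
E
```

```text
t 20.8 pos [ 0.489  -0.202   0.2146] xdir [ 0.021 -0.    -1.   ] yawy 87.15 F [-0.3 -3.2  2.7] w 0.0087
shift mm [ 0.1 -0.7 -1.4] turn -0.05 q [-0.531  0.207  1.643  0.011  1.274 -2.055]
[[ 0.021  0.05   0.999]
 [-0.     0.999 -0.05 ]
 [-1.     0.001  0.021]]
grasp rel hinge -0.11356789083659462 0.15360797259488274 0.19103160752551634 2.2074374128771432
```

View pics/w16.png

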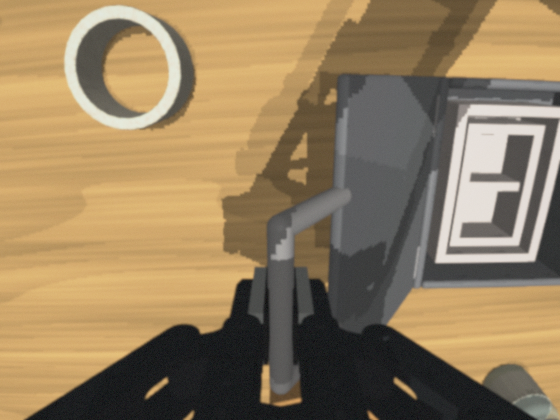

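```bash
cat >> h.py <<'E'
def arc(step,n=12,end=0.0156,r=.1915):
    s,R=tool(); C=np.array([.4936,-.0886]); ux=np.array([.0488,.9988])
    g=s['position']+.019*R[:,0]*-1; h=(g[:2]-C)@ux; v=g[2]-.08; f=np.arctan2(v,h)
    print('t',round(s['clock'],2),'r',np.hypot(h,v).round(4),'phi',f.round(3),'F',s['contact_force'].round(1),'w',round(s['width'],4))
    for k in range(1,n+1):
        a=max(f-step*k,end); D=R.T@np.array([*( (r*np.cos(a)-h)*ux), r*np.sin(a)-v]); print('[1,%.4f,%.4f,%.4f,0]'%tuple(D),end=', ')
    print(round(a,3))
E
python3 -c "
from h import *
arc(.03)"
```

```text
t 20.85 r 0.191 phi 2.208 F [ 0.5 -2.6  4. ] w 0.0089
[1,-0.0037,0.0044,0.0001,0], [1,-0.0069,0.0092,0.0001,0], [1,-0.0100,0.0140,0.0002,0], [1,-0.0129,0.0190,0.0003,0], [1,-0.0156,0.0240,0.0003,0], [1,-0.0182,0.0291,0.0004,0], [1,-0.0207,0.0343,0.0004,0], [1,-0.0230,0.0396,0.0004,0], [1,-0.0251,0.0449,0.0005,0], [1,-0.0271,0.0503,0.0005,0], [1,-0.0289,0.0558,0.0005,0], [1,-0.0306,0.0613,0.0006,0], 1.848
```

>>> {"name": "play_rows", "arguments": {
  "plan": [
    [[1, -0.0037, 0.0044, 0, 0], [1, -0.0069, 0.0092, 0, 0], [1, -0.01, 0.014, 0, 0], [1, -0.0129, 0.019, 0, 0], [1, -0.0156, 0.024, 0, 0], [1, -0.0182, 0.0291, 0, 0], [1, -0.0207, 0.0343, 0, 0], [1, -0.023, 0.0396, 0, 0], [1, -0.0251, 0.0449, 0, 0], [1, -0.0271, 0.0503, 0, 0], [1, -0.0289, 0.0558, 0, 0], [1, -0.0306, 0.0613, 0, 0]]
  ]
}}

```text
clock: 22.05
position: [0.4919, -0.1406, 0.2459]
ee_rot: [0.715, 0.018, 0.699, -0.018]
contact_force: [2.5, -3.6, 4.8]
width: 0.0085
```

```bash
python3 -c "
from h import *
arc(.03)"
```

```text
t 22.05 r 0.1921 phi 1.845 F [ 2.5 -3.6  4.8] w 0.0085
[1,-0.0009,0.0057,0.0000,0], [1,-0.0022,0.0113,0.0000,0], [1,-0.0034,0.0169,0.0001,0], [1,-0.0043,0.0226,0.0001,0], [1,-0.0051,0.0283,0.0001,0], [1,-0.0057,0.0340,0.0001,0], [1,-0.0062,0.0397,0.0001,0], [1,-0.0065,0.0455,0.0001,0], [1,-0.0066,0.0512,0.0001,0], [1,-0.0065,0.0570,0.0001,0], [1,-0.0063,0.0627,0.0001,0], [1,-0.0059,0.0684,0.0001,0], 1.485
```

>>> {"name": "play_rows", "arguments": {
  "plan": [
    [[1, -0.0011, 0.0057, 0, 0], [1, -0.0023, 0.0113, 0, 0], [1, -0.0034, 0.0169, 0, 0], [1, -0.0043, 0.0226, 0, 0], [1, -0.0051, 0.0283, 0, 0], [1, -0.0057, 0.034, 0, 0], [1, -0.0062, 0.0397, 0, 0], [1, -0.0065, 0.0455, 0, 0], [1, -0.0066, 0.0512, 0, 0], [1, -0.0065, 0.057, 0, 0], [1, -0.0063, 0.0627, 0, 0], [1, -0.0059, 0.0684, 0, 0]]
  ]
}}

```text
clock: 23.25
position: [0.4951, -0.0717, 0.2515]
ee_rot: [0.715, 0.018, 0.699, -0.018]
contact_force: [3.4, -1.0, 2.6]
width: 0.0088
```

```bash
python3 -c "
from h import *
arc(.03)
im,d=manip.get_image('wrist'); save('w18',im)"
```

```text
t 23.25 r 0.1913 phi 1.482 F [ 3.4 -1.   2.6] w 0.0088
[1,0.0004,0.0057,-0.0000,0], [1,0.0012,0.0114,-0.0000,0], [1,0.0021,0.0171,-0.0001,0], [1,0.0032,0.0227,-0.0001,0], [1,0.0045,0.0283,-0.0001,0], [1,0.0059,0.0339,-0.0002,0], [1,0.0075,0.0394,-0.0002,0], [1,0.0093,0.0449,-0.0003,0], [1,0.0113,0.0503,-0.0003,0], [1,0.0134,0.0556,-0.0004,0], [1,0.0156,0.0609,-0.0004,0], [1,0.0180,0.0661,-0.0005,0], 1.122
```

View pics/w18.png

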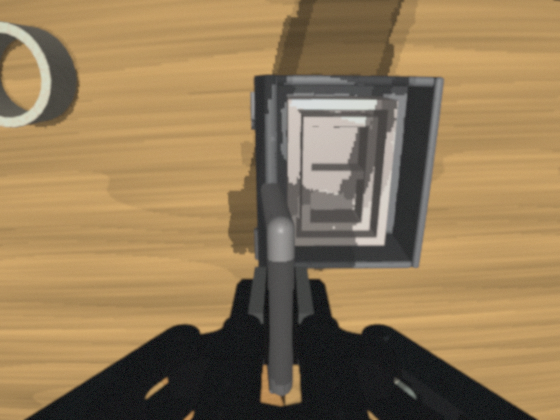

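The lid is upright, with the bar at col 281 between the fingers; low forces. Continuing.

>>> {"name": "play_rows", "arguments": {
  "plan": [
    [[1, 0.0004, 0.0057, 0, 0], [1, 0.0012, 0.0114, 0, 0], [1, 0.0021, 0.0171, 0, 0], [1, 0.0032, 0.0227, 0, 0], [1, 0.0045, 0.0283, 0, 0], [1, 0.0059, 0.0339, 0, 0], [1, 0.0075, 0.0394, 0, 0], [1, 0.0093, 0.0449, 0, 0], [1, 0.0113, 0.0503, 0, 0], [1, 0.0134, 0.0556, 0, 0], [1, 0.0156, 0.0609, 0, 0], [1, 0.018, 0.0661, 0, 0]]
  ]
}}

```text
clock: 24.5
position: [0.4983, -0.0041, 0.2333]
ee_rot: [0.714, 0.018, 0.699, -0.017]
contact_force: [0.0, 0.1, 0.7]
width: 0.0088
```

```bash
python3 -c "
from h import *
arc(.028)"
```

```text
t 24.5 r 0.192 phi 1.115 F [0.  0.1 0.7] w 0.0088
[1,0.0028,0.0046,-0.0001,0], [1,0.0054,0.0093,-0.0001,0], [1,0.0081,0.0139,-0.0002,0], [1,0.0109,0.0185,-0.0002,0], [1,0.0139,0.0229,-0.0003,0], [1,0.0170,0.0273,-0.0004,0], [1,0.0202,0.0316,-0.0004,0], [1,0.0235,0.0358,-0.0005,0], [1,0.0269,0.0400,-0.0006,0], [1,0.0305,0.0440,-0.0007,0], [1,0.0342,0.0479,-0.0007,0], [1,0.0379,0.0517,-0.0008,0], 0.779
```

>>> {"name": "play_rows", "arguments": {
  "plan": [
    [[1, 0.0026, 0.0048, 0, 0], [1, 0.0052, 0.0095, 0, 0], [1, 0.0081, 0.0139, 0, 0], [1, 0.0109, 0.0185, 0, 0], [1, 0.0139, 0.0229, 0, 0], [1, 0.017, 0.0273, 0, 0], [1, 0.0202, 0.0316, 0, 0], [1, 0.0235, 0.0358, -0.0005, 0], [1, 0.0269, 0.04, -0.0006, 0], [1, 0.0305, 0.044, -0.0007, 0], [1, 0.0342, 0.0479, -0.0007, 0], [1, 0.0379, 0.0517, -0.0008, 0]]
  ]
}}

```text
clock: 25.7
position: [0.5008, 0.0478, 0.1951]
ee_rot: [0.714, 0.018, 0.7, -0.017]
contact_force: [0.2, 0.9, 1.9]
width: 0.0088
```

```bash
python3 -c "
from h import *
arc(.025)
im,d=manip.get_image('wrist'); save('w19',im)"
```

```text
t 25.7 r 0.1914 phi 0.776 F [0.2 0.9 1.9] w 0.0088
[1,0.0034,0.0034,-0.0001,0], [1,0.0069,0.0066,-0.0001,0], [1,0.0106,0.0097,-0.0002,0], [1,0.0143,0.0127,-0.0003,0], [1,0.0180,0.0157,-0.0004,0], [1,0.0219,0.0185,-0.0005,0], [1,0.0258,0.0213,-0.0005,0], [1,0.0298,0.0239,-0.0006,0], [1,0.0339,0.0265,-0.0007,0], [1,0.0380,0.0289,-0.0008,0], [1,0.0421,0.0313,-0.0009,0], [1,0.0464,0.0335,-0.0010,0], 0.476
```

View pics/w19.png

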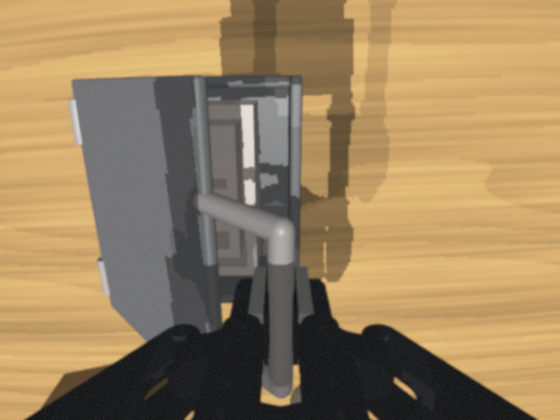

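The lid is down to about 45°, with the bar still held. Continuing.

>>> {"name": "play_rows", "arguments": {
  "plan": [
    [[1, 0.0034, 0.0034, 0, 0], [1, 0.0069, 0.0066, 0, 0], [1, 0.0106, 0.0097, 0, 0], [1, 0.0143, 0.0127, 0, 0], [1, 0.018, 0.0157, 0, 0], [1, 0.0219, 0.0185, -0.0005, 0], [1, 0.0258, 0.0213, -0.0005, 0], [1, 0.0298, 0.0239, -0.0006, 0], [1, 0.0339, 0.0265, -0.0007, 0], [1, 0.038, 0.0289, -0.0008, 0], [1, 0.0421, 0.0313, -0.0009, 0], [1, 0.0464, 0.0335, -0.001, 0]]
  ]
}}

```text
clock: 26.95
position: [0.5024, 0.0821, 0.148]
ee_rot: [0.714, 0.018, 0.7, -0.017]
contact_force: [-0.3, -0.4, -1.1]
width: 0.0089
```

```bash
python3 -c "
from h import *
arc(.022)"
```

```text
t 26.95 r 0.1918 phi 0.471 F [-0.3 -0.4 -1.1] w 0.0089
[1,0.0039,0.0016,-0.0001,0], [1,0.0077,0.0034,-0.0002,0], [1,0.0116,0.0051,-0.0002,0], [1,0.0155,0.0067,-0.0003,0], [1,0.0194,0.0082,-0.0004,0], [1,0.0234,0.0096,-0.0005,0], [1,0.0274,0.0110,-0.0006,0], [1,0.0314,0.0123,-0.0006,0], [1,0.0354,0.0134,-0.0007,0], [1,0.0395,0.0145,-0.0008,0], [1,0.0436,0.0155,-0.0009,0], [1,0.0477,0.0164,-0.0010,0], 0.207
```

>>> {"name": "play_rows", "arguments": {
  "plan": [
    [[1, 0.0039, 0.0018, 0, 0], [1, 0.0077, 0.0035, 0, 0], [1, 0.0116, 0.0051, 0, 0], [1, 0.0155, 0.0067, 0, 0], [1, 0.0194, 0.0082, 0, 0], [1, 0.0234, 0.0096, -0.0005, 0], [1, 0.0274, 0.011, -0.0006, 0], [1, 0.0314, 0.0123, -0.0006, 0], [1, 0.0354, 0.0134, -0.0007, 0], [1, 0.0395, 0.0145, -0.0008, 0], [1, 0.0436, 0.0155, -0.0009, 0], [1, 0.0477, 0.0164, -0.001, 0]]
  ]
}}

```text
clock: 28.15
position: [0.5033, 0.0995, 0.1]
ee_rot: [0.714, 0.019, 0.7, -0.016]
contact_force: [-1.2, 6.3, 2.1]
width: 0.0089
```

```bash
python3 -c "
from h import *
arc(.014)
im,d=manip.get_image('wrist'); save('w20',im)"
```

```text
t 28.15 r 0.1923 phi 0.204 F [-1.2  6.3  2.1] w 0.0089
[1,0.0028,-0.0002,-0.0001,0], [1,0.0054,0.0002,-0.0001,0], [1,0.0081,0.0007,-0.0002,0], [1,0.0107,0.0011,-0.0002,0], [1,0.0134,0.0014,-0.0003,0], [1,0.0160,0.0018,-0.0003,0], [1,0.0187,0.0021,-0.0004,0], [1,0.0214,0.0023,-0.0004,0], [1,0.0240,0.0025,-0.0005,0], [1,0.0267,0.0027,-0.0006,0], [1,0.0294,0.0029,-0.0006,0], [1,0.0321,0.0030,-0.0007,0], 0.036
```

View pics/w20.png

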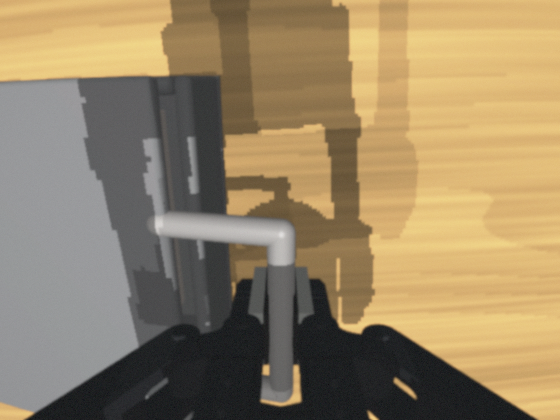

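>>> {"name": "play_rows", "arguments": {
  "plan": [
    [[1, 0.0027, 0.0007, 0, 0], [1, 0.0054, 0.0012, 0, 0], [1, 0.0081, 0.0016, 0, 0], [1, 0.0107, 0.002, 0, 0], [1, 0.0134, 0.0024, 0, 0], [1, 0.016, 0.0027, 0, 0], [1, 0.0187, 0.003, 0, 0], [1, 0.0214, 0.0032, 0, 0], [1, 0.024, 0.0034, 0, 0], [1, 0.0267, 0.0036, -0.0005, 0], [1, 0.0287, 0.0037, -0.0005, 0], [1, 0.03, 0.0037, -0.0006, 0]]
  ]
}}

```text
clock: 29.4
position: [0.5035, 0.104, 0.0693]
ee_rot: [0.714, 0.019, 0.7, -0.016]
contact_force: [-1.3, 5.7, 2.1]
width: 0.0088
```

```bash
python3 -c "
from h import *
arc(.008,r=.1925)"
```

```text
t 29.4 r 0.193 phi 0.043 F [-1.3  5.7  2.1] w 0.0088
[1,0.0016,-0.0004,-0.0000,0], [1,0.0031,-0.0004,-0.0001,0], [1,0.0046,-0.0003,-0.0001,0], [1,0.0053,-0.0003,-0.0001,0], [1,0.0053,-0.0003,-0.0001,0], [1,0.0053,-0.0003,-0.0001,0], [1,0.0053,-0.0003,-0.0001,0], [1,0.0053,-0.0003,-0.0001,0], [1,0.0053,-0.0003,-0.0001,0], [1,0.0053,-0.0003,-0.0001,0], [1,0.0053,-0.0003,-0.0001,0], [1,0.0053,-0.0003,-0.0001,0], 0.016
```

Nearly shut; creeping the last 5 mm until contact.

>>> {"name": "play_rows", "arguments": {
  "plan": [
    [[1, 0.001, 0.0004, 0, 0], [1, 0.002, 0.0005, 0, 0], [1, 0.003, 0.0005, 0, 0], [1, 0.004, 0.0005, 0, 0], [1, 0.0045, 0.0005, 0, 0], [1, 0.005, 0.0005, 0, 0], [1, 0.005, 0.0005, 0, 0], [1, 0.005, 0.0005, 0, 0]]
  ]
}}

```text
clock: 30.2
position: [0.5036, 0.1044, 0.0642]
ee_rot: [0.714, 0.019, 0.7, -0.016]
contact_force: [-2.0, 1.7, -0.6]
width: 0.0091
```

```bash
python3 -c "
from h import *
arc(.008,n=1)
im,d=manip.get_image('scene'); save('s21',im)
cv2.imwrite('pics/s21z.png',cv2.resize(im[100:300,160:400,::-1],None,fx=3,fy=3,interpolation=cv2.INTER_CUBIC))
"
```

```text
t 30.2 r 0.1932 phi 0.017 F [-2.   1.7 -0.6] w 0.0091
[1,0.0002,-0.0017,-0.0000,0], 0.016
```

View pics/s21z.png

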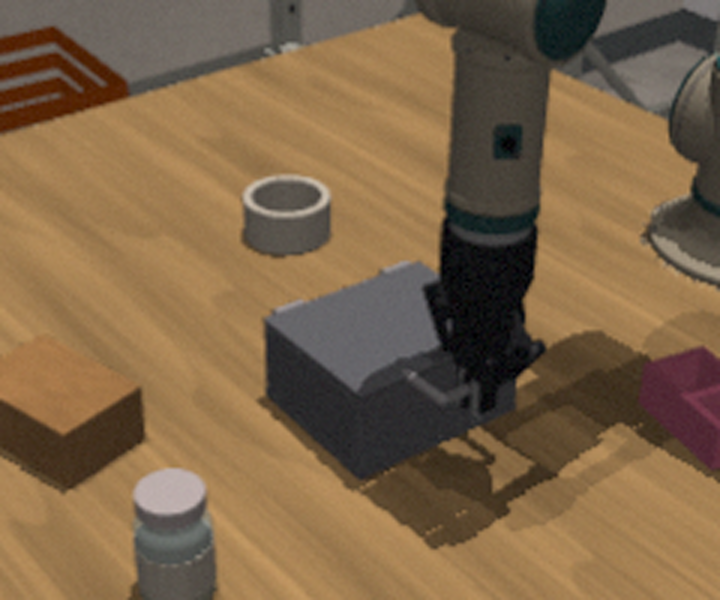

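>>> {"name": "play_rows", "arguments": {
  "plan": [
    [[1, 0.0005, 0, 0, 0], [1, 0.001, 0, 0, 0], [1, 0.0015, 0, 0, 0], [1, 0.002, 0, 0, 0], [1, 0.002, 0, 0, 0]]
  ]
}}

```text
clock: 30.75
position: [0.5036, 0.1045, 0.0622]
ee_rot: [0.714, 0.019, 0.7, -0.016]
contact_force: [-2.5, 2.7, -0.3]
width: 0.0085
```

>>> {"name": "play_rows", "arguments": {
  "plan": [
    [[1, 0.0005, 0, 0, 0], [1, 0.001, 0, 0, 0], [1, 0.0015, 0, 0, 0], [1, 0.002, 0, 0, 0], [1, 0.002, 0, 0, 0]]
  ]
}}

```text
clock: 31.25
position: [0.5036, 0.1045, 0.0601]
ee_rot: [0.714, 0.019, 0.7, -0.016]
contact_force: [-2.0, 2.8, 0.2]
width: 0.0087
```

```bash
python3 -c "
from h import *
im,d=manip.get_image('wrist'); save('w22',im)
im,d=manip.get_image('top'); save('t22',im); W=cloud('top',d)
for x in (.43,.47,.5,.54,.565):
  m=(abs(W[...,0]-x)<.012)&(W[...,2]>.04)&(W[...,2]<.15)
  for y in (-.08,-.05,-.02,.01,.035,.055):
    k=m&(abs(W[...,1]-y)<.008); print(round(float(np.median(W[k][:,2])),4) if k.sum()>3 else None,end=' ')
  print()
"
```

```text
0.087 0.0865 0.0869 0.0871 0.087 0.0875 
0.0862 0.0864 0.0865 0.0866 0.0873 0.0877 
0.086 0.086 0.0867 0.0869 0.087 0.1477 
0.0863 0.0866 0.0866 0.087 0.0872 0.0873 
0.0862 0.0863 0.0867 0.0867 0.0869 0.0868
```

View pics/w22.png

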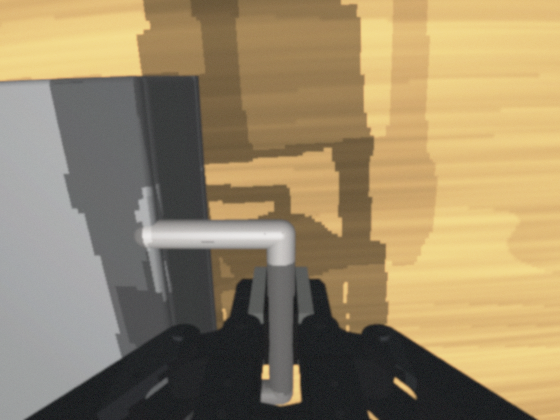

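>>> {"name": "play_rows", "arguments": {
  "plan": [
    [[1, 0.0005, 0, 0, 0], [1, 0.001, 0, 0, 0], [1, 0.0015, 0, 0, 0], [1, 0.002, 0, 0, 0], [1, 0.0025, 0, 0, 0], [1, 0.003, 0, 0, 0], [1, 0.003, 0, 0, 0]]
  ]
}}

```text
clock: 32.05
position: [0.5037, 0.1046, 0.0582]
ee_rot: [0.714, 0.019, 0.7, -0.016]
contact_force: [-4.4, 1.6, 9.0]
width: 0.0085
```

```bash
python3 -c "
from h import *
im,d=manip.get_image('top'); W=cloud('top',d)
for x in (.43,.47,.5,.54,.565):
  m=(abs(W[...,0]-x)<.012)&(W[...,2]>.04)&(W[...,2]<.15)
  for y in (-.08,-.05,-.02,.01,.035,.055):
    k=m&(abs(W[...,1]-y)<.008); print(round(float(np.median(W[k][:,2])),4) if k.sum()>3 else None,end=' ')
  print()
need([.5,.1,.06])
"
```

```text
0.0869 0.0859 0.086 0.0865 0.0862 0.0865 
0.0859 0.0864 0.0862 0.0861 0.0861 0.0867 
0.0864 0.0859 0.0861 0.0857 0.0863 0.1469 
0.086 0.0861 0.086 0.0861 0.0858 0.0859 
0.0858 0.086 0.0859 0.0863 0.086 0.0858 
t 32.1 pos [0.5036 0.1046 0.0582] xdir [ 0.021  0.004 -1.   ] yawy 87.12 F [-4.2  1.7  8.6] w 0.0085
shift mm [-1.9 -4.8 -3.4] turn None q [ 0.067  0.338  1.901  0.004  0.882 -1.456]
```

>>> {"name": "play_rows", "arguments": {
  "plan": [
    [[1, 0, 0, 0, 0], [0.9, 0, 0, 0, 0], [0.84, 0, 0, 0, 0], [0.8, 0, 0, 0, 0], [0.78, 0, 0, 0, 0], [0.78, 0, 0, 0, 0], [0.78, -0.005, 0, 0, 0], [0.78, -0.02, 0, 0, 0], [0.78, -0.05, 0, 0, 0], [0.78, -0.09, 0, 0, 0], [0.78, -0.13, 0, 0, 0], [0.78, -0.17, 0, 0, 0]]
  ]
}}

```text
clock: 33.3
position: [0.4998, 0.1038, 0.2302]
ee_rot: [0.714, 0.019, 0.699, -0.016]
contact_force: [0.3, -0.4, -1.1]
width: 0.0184
```

>>> {"name": "play_rows", "arguments": {
  "plan": [
    [[0.78, 0, 0.04, 0, 0], [0.78, 0, 0.08, 0, 0], [0.78, 0, 0.12, 0, 0], [0.78, 0, 0.16, 0, 0], [0.78, 0, 0.18, 0, 0], [0.78, 0, 0.18, 0, 0], [0.78, 0, 0.18, 0, 0]]
  ]
}}

```text
clock: 34.0
position: [0.5086, 0.2833, 0.2311]
ee_rot: [0.714, 0.019, 0.699, -0.016]
contact_force: [0.2, -0.4, -0.0]
width: 0.019
```

```bash
python3 -c "
from h import *
im,d=manip.get_image('top'); save('t24',im); W=cloud('top',d)
for x in (.43,.47,.5,.54,.565):
  m=(abs(W[...,0]-x)<.012)&(W[...,2]>.04)&(W[...,2]<.15)
  for y in (-.08,-.05,-.02,.01,.035,.055):
    k=m&(abs(W[...,1]-y)<.008); print(round(float(np.median(W[k][:,2])),4) if k.sum()>3 else None,end=' ')
  print()
im,d=manip.get_image('scene'); save('s24',im)
need([.5,.1,.06])
"
```

```text
0.0872 0.0862 0.086 0.0863 0.0864 0.0862 
0.0861 0.0863 0.086 0.0863 0.0862 0.0865 
0.086 0.0861 0.086 0.0861 0.0862 0.0859 
0.0859 0.086 0.0861 0.0857 0.0859 0.086 
0.0858 0.0862 0.0861 0.0858 0.0856 0.0863 
t 34.1 pos [0.5087 0.2824 0.2312] xdir [ 0.021  0.003 -1.   ] yawy 87.08 F [-0.  -0.5 -1.2] w 0.0186
shift mm [ 170.4 -183.3   -3. ] turn None q [ 0.39   0.275  1.506 -0.005  1.339 -1.128]
```

View pics/t24.png

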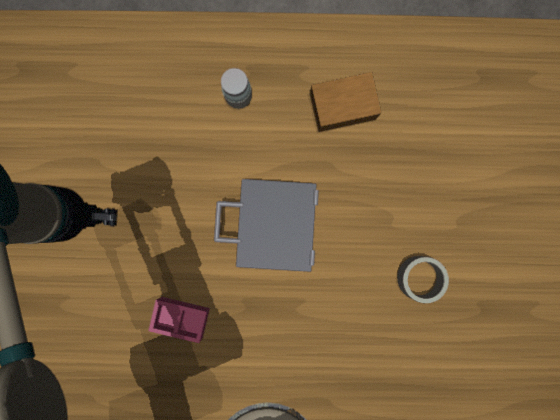

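View pics/s24.png

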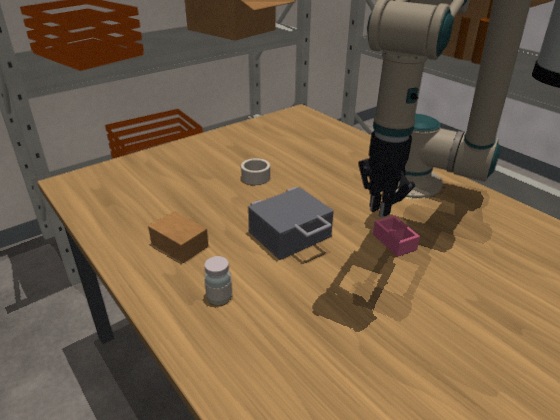

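The lid is flat and shut (handle at (228,222) in the top view). The jar (235,85), carton (345,100), tape core (425,280) and pink bin (180,320) are where they started, and the robot is clear of everything.

```bash
python3 -c "
from rig import manip
print(manip.sign_off())"
```

```text
the job is handed in; nothing more can be done
None
```

I put the larger bin upright in the storage box, set the small two-compartment bin inside it, and closed the lid. I handed the job in at about 34 s. Both bins were lowered until they touched down and then released.

**Bins:** before closing, the camera views showed them level and nested. The larger bin's rim was at about 68 mm, as expected. The small bin's rim read 58–59 mm where I expected 61 mm, which is within the depth noise. The small bin met the larger bin's floor with about 16 N before I released it.

**Lid:** I gripped the handle bar and brought the lid down over about 11 s without letting go. I expected it to be shut with the gripper tip at about 64 mm. At that height there was no upward force and the free edge still read about 1 mm high. I pressed a further 6 mm until 9 N pushed back. After I let go, the top of the lid read flat at about 86 mm, which is fully shut.

**Other things on the table:** the jar, carton, tape core and pink bin looked unmoved by eye in the last top view. The robot was clear of everything at hand-in.

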